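# Fold back the bifold door and put the tube rack away

### The arm

A 7-joint arm with a two-finger parallel gripper is mounted at the origin on the work surface. World frame = base frame: x ahead of the robot, y to its left, z up, the work surface at z = 0. Lengths are in m, angles in rad, forces in N, time in s.
With the tool pointing down it reaches from about 0.425 to 0.95 m from the base axis. Payload 4.7 kg.
Tool frame: the origin (TCP) lies between the finger pads; the fingertips stand robot.tip_extent ahead of it and the grasp point (between the pads) lies 2 mm behind it (robot.tip_extent is the distance from the TCP to the fingertips, in m); z points along the fingers, y is the direction in which the jaws open and shut (so a half turn about z gives the same grasp; the last joint's range is limited). The gripper opens to 85 mm and grips with 20 to 120 N. Pads are 22 mm wide; open, the fingers measure 114 mm over their backs; the gripper's body (76 mm by 85 mm) begins 54 mm behind the grasp point. The pads swing forward as they close: fully open they stand 13 mm farther back than shut.
Start: joints at [1.261, 0.469, -0.049, 1.532, 0.024, 1.141, -0.082], TCP at [0.187, -0.649, 0.248] pointing down, gripper open.
Joint ranges: [-2.59, 2.59], [-0.33, 1.99], [-1.39, 1.29], [0.1, 2.45], [-1.04, 4.18], [0.21, 1.99], [-2.66, 2.66]. Speed limits (rad/s): [2.57, 2.57, 3.14, 3.14, 3.14, 3.14, 3.14].

### API

Orientations are given as a unit quaternion [x, y, z, w].
In Python, from rig import robot gives the robot as it stands.
- The arm moves only by the tool send_rows, never from a script. Its argument "series" is text: rows parted by semicolons, each of 7 numbers parted by spaces: the closure, from -1 (fully open) to 1 (shut), so that 0 is half open, then the shift along the world's x, y, z in m, then the turn, a rotation vector about the world's x, y, z in rad. A call has 1 to 12 rows; each row is the pose to reach, as a shift and turn from the pose commanded when the call began; what a row does not reach only later rows make up. A row lasts 1/8 s, in which the tool goes at most 62.5 mm and 10.7 degrees, less where a joint would pass 70% of its speed; a pose out of reach is approached as far as the arm can. A call with a gripper value outside its range is refused whole. The fingers move at their own pace and stop on an object; "newtons" is the grip in N (left out, the last holds). Time passes only in rows, so rows that repeat a pose let the fingers close. It gives the time, the measured TCP pose, the force and the opening at its end, in the units of the state.
- robot.read_state(): the state, without advancing time (a new reading comes with each control period).
- robot.read_camera(name): name is "scene" or "side" or "wrist"; returns a dict with "img" (420x560x3 uint8, red, green, blue), "intrinsics" (3x3 intrinsics, pixels), "R" (3x3) and "t" (3): a world point X has camera coordinates R X + t; the wrist camera has in their place "mount" (4x4, takes a point from camera to tool coordinates, whose origin is the TCP and whose axes are the flange's). Camera axes: x right, y down, z forward; pixel columns grow to the right and rows downward; lengths in m; the calibration is good to about 2 mm. A picture is of the moment at which its call begins: read the wrist's pose just before it. There is no depth.
- robot.job_done(): hands the job in, once; it reports no verdict.
Trained networks look in a picture, given as the dict that the camera call returned (one of the last four; its "shot" number tells which), for a name from the list of things; names that differ only in an ending like _2 or _b are one class to them, and where a whole thing is asked for, a point or a joint stands for the part that bears it (a point fixed in the world has none). Each returns a list of dicts, best first, with "p" (0 to 1); they miss things now and then, are a little off and sometimes report something else, mostly with a low value. They report only what shows in the picture. A call takes as long as a camera call.
- robot.silhouettes(picture, label): "region" (420x560 bool, what is visible of it) and "rect" ([left, top, width, height] in pixels, round what is visible of it).
- robot.spot_point(picture, label): "position" ([row, column] in pixels: a listed point, or the origin of a listed thing).
The state is a dict: "clock": time; "joints": joint angles; "joint_velocities": joint speeds; "joint_efforts": joint torques, N m; "eef_pos": TCP position; "tool_rot": TCP orientation; "contact_force": force on the tool from outside, world axes, zero at the start; "ft_torque": the same for the moment, N m; "opening": opening from 0.0 (shut) to 1.0 (fully open).
Only numpy, scipy, OpenCV 4.12 (cv2) and the standard library are available. Lean on these libraries where they do the work, as an engineer would, in place of code of your own. Each camera call takes 0.05 s, during which the arm holds its last target.

### The job

Put the empty grey test-tube rack away in the bench cupboard. First fold the cupboard's half-open bifold door all the way back to its stop, both leaves together at the hinge side, then move the rack into the cupboard so that it stands upright on the bench, square to the cupboard and completely behind the door line. Keep the rack upright throughout, leave the door folded back, and do not disturb the flask, the dropper bottle or the carton.

Things in the scene. Friction and masses are not known exactly. Their poses are not given: they have to be found in the camera images.
- cupboard: Fixed white bench cupboard, open to the robot; the bench is its floor. Origin: on the bench, middle of the door line (where the shut door stands). x points into the cupboard, y along the door line to the jamb hinge, z up. Opening y -127 to 127 mm between 16 mm side walls, x -12 to 155 mm, wire back at 155. Head track over the opening: x -13 to 13 mm, underside 257 mm up.
- shelf_lip (a point): Middle of the front edge of the white wire shelf on top of the cupboard, 296 mm above the bench: shelf x -80 to 155, y -145 to 145 mm of the cupboard, wires 289 to 299 mm up, lip to 321 mm, brackets 266 to 288 mm up at both side walls. It juts 80 mm out over the door, so a tool at the door or in the opening must lean back to the robot, about 35 to 45 degrees off vertical.
- jamb_leaf (a joint): Door angle a (rad) of each leaf to the door line: 0 = shut and flat, 1.45 = fully folded back, at its stop. The jamb leaf turns about a fixed upright axis at cupboard x 0, y 115 mm; fold hinge at x = -115 sin a, y = 115 - 115 cos a mm; leading edge in the track at x = 0, y = 115 - 230 cos a. Starts half open (0.5 to 0.85). Hinge friction about 0.05 N m each: it stays where left.
- fold (a point): Point on the fold hinge axis between the two grey leaves, 170 mm above the bench. Each leaf is 115 mm wide, 8 mm thick (on the outer side of the hinge axes), 12 to 250 mm above the bench. Pushing the fold sideways, along +y of the cupboard, folds the door back, needing a few N; pushing it straight in shuts it.
- fold_grip (a point): Outer end, 170 mm above the bench, of the aluminium grip profile: a rib 8 mm thick over the full height of the leading leaf at the fold, square to that leaf, standing 15 mm proud of its outer face, so this end lies 23 mm out from the fold axis (and 5 mm along the leaf).
- lead_edge (a point): Point on the leading edge of the door (the end that runs in the head track), 170 mm above the bench.
- rack_center (a point): Centre (40 mm above the bench) of the empty grey test-tube rack: a loose plastic box with 8 holes in its top, 120 mm long (its y), 75 mm deep (its x), 80 mm high, 0.2 to 0.4 kg. It starts in front of the door, long side roughly along the door line. Long sides are solid walls up to 50 mm; pushed lower than about 40 mm it slides without tipping.
- flask_mid (a point): Glass flask with a long neck, 74 mm wide, 172 mm high, standing on the bench to the left of the cupboard; point on its axis 40 mm up. Bystander.
- dropper_mid (a point): Amber dropper bottle, 42 mm wide, 111 mm high, on the bench to the right of the cupboard; point on its axis 40 mm up. Bystander.
- carton_mid (a point): Small cardboard carton with a white lid, 110 x 150 x 75 mm, on the bench to the right of the cupboard; its centre. Bystander.

How it is judged:
By the outcome, as a careful person would: the job done as asked, in the order asked, and still so for the second after the job is handed in, with the robot touching nothing.
It also fails if it takes over 51 s, if anything falls off the work surface, if the arm or the gripper's body presses on something with over 40 N, if the wrist force passes 120 N, or if a joint passes its speed limit or range.

## Working session

There is one attempt and no reset: what is moved stays moved. The work goes in short steps, Python scripts to look and compute and a tool call to move; the robot and the scene stay as the last step left them, time stands still between calls to the robot, and variables do not carry over. Pictures are saved under pics/ and viewed, and the job is handed in when it is done.

Besides the shell and the picture viewer there is one more tool, called after "Request:" as name(argument=value, ...) on one line, values as JSON. send_rows: Moves the arm, as the interface text tells. Its arguments: {"type":"object","properties":{"series":{"type":"string"},"newtons":{"type":"number"}},"required":["series"]}

```bash
ls; mkdir -p pics; python3 - <<'E'
from rig import robot
import cv2,numpy as np
s=robot.read_state()
for k,v in s.items(): print(k,np.round(v,3))
print(robot.tip_extent)
for n in ["scene","side"]:
    c=robot.read_camera(n)
    cv2.imwrite(f"pics/{n}0.png",c["img"][:,:,::-1])
    print(n,c["intrinsics"].tolist(),np.round(c["R"],3).tolist(),np.round(c["t"],3).tolist())
    for l in ["cupboard","shelf_lip","fold","fold_grip","lead_edge","rack_center","flask_mid","dropper_mid","carton_mid"]:
        r=robot.spot_point(c,l)
        print(l,[(np.round(q["position"],1).tolist(),round(q["p"],2)) for q in r[:2]])
E
```

```text
pics
clock 0.0
joints [ 1.261  0.469 -0.049  1.534  0.024  1.141 -0.082]
joint_velocities [ 0.001  0.002 -0.001 -0.001  0.    -0.001  0.001]
joint_efforts [-0.0000e+00 -5.1032e+01 -4.7000e-02 -2.3772e+01  1.1000e-02  7.0000e-03
  0.0000e+00]
eef_pos [ 0.187 -0.648  0.247]
tool_rot [ 0.99   0.14  -0.    -0.001]
contact_force [-0.239 -0.031 -0.241]
ft_torque [-0.003 -0.048  0.026]
opening 0.999
0.017
scene [[490.6819721223931, 0.0, 282.97176059273164], [0.0, 490.6819721223931, 209.83140636937262], [0.0, 0.0, 1.0]] [[-0.845, -0.534, 0.01], [-0.441, 0.687, -0.578], [0.302, -0.493, -0.816]] [0.553, 0.371, 1.012]
cupboard [([218.6, 282.0], 0.89)]
shelf_lip [([147.8, 313.3], 0.6)]
fold [([190.9, 298.3], 0.81)]
fold_grip [([193.1, 308.4], 0.56)]
lead_edge [([149.3, 300.6], 0.96)]
rack_center [([228.1, 351.2], 0.71)]
flask_mid [([277.5, 214.9], 0.56)]
dropper_mid [([177.6, 401.0], 0.96)]
carton_mid [([143.0, 347.5], 0.69)]
side [[411.58975249136023, 0.0, 274.57407540995644], [0.0, 411.58975249136023, 207.6080562711759], [0.0, 0.0, 1.0]] [[-0.762, 0.648, -0.002], [0.608, 0.713, -0.349], [-0.224, -0.267, -0.937]] [0.445, -0.355, 1.205]
cupboard []
shelf_lip [([143.6, 240.4], 0.82)]
fold [([182.5, 239.6], 0.8)]
fold_grip [([174.9, 243.9], 0.61)]
lead_edge [([168.8, 195.3], 0.93)]
rack_center [([158.6, 263.9], 0.85)]
flask_mid [([294.2, 276.8], 0.78)]
dropper_mid [([100.8, 224.9], 0.85)]
carton_mid [([128.3, 167.1], 0.74), ([145.1, 240.0], 0.27)]
```

View pics/scene0.png

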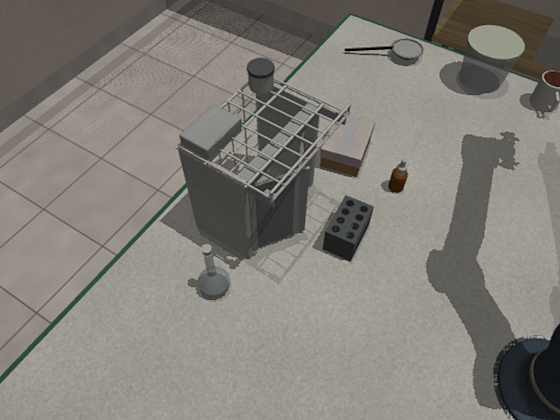

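View pics/side0.png

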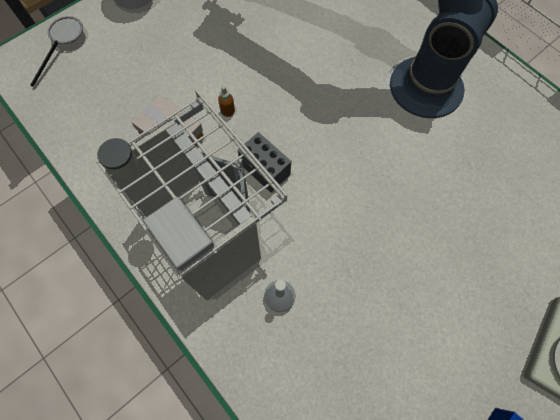

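```bash
cat > h.py <<'E'
import numpy as np
def ray(c,p):
    K=np.array(c["intrinsics"]);R=np.array(c["R"]);t=np.array(c["t"])
    d=R.T@np.linalg.solve(K,[p[1],p[0],1.]); o=-R.T@t
    return o,d/np.linalg.norm(d)
def onz(c,p,z):
    o,d=ray(c,p); return o+d*(z-o[2])/d[2]
def tri(rs):
    A=sum(np.eye(3)-np.outer(d,d) for o,d in rs); b=sum((np.eye(3)-np.outer(d,d))@o for o,d in rs)
    x=np.linalg.solve(A,b); return x,[np.linalg.norm((np.eye(3)-np.outer(d,d))@(x-o)) for o,d in rs]
def proj(c,X):
    q=np.array(c["R"])@np.asarray(X).T
    q=q.T+np.array(c["t"]); p=q@np.array(c["intrinsics"]).T
    return p[...,:2]/p[...,2:]   # (col,row)
E
python3 - <<'E'
from rig import robot
from h import *
a=robot.read_camera("scene");b=robot.read_camera("side")
Z=dict(cupboard=0,shelf_lip=.296,fold=.17,fold_grip=.17,lead_edge=.17,rack_center=.04,flask_mid=.04,dropper_mid=.04,carton_mid=.0375)
for l,z in Z.items():
    o=[l];rs=[]
    for c in (a,b):
        r=robot.spot_point(c,l)
        if r: o.append(np.round(onz(c,r[0]["position"],z),4).tolist()); rs.append(ray(c,r[0]["position"]))
    if len(rs)>1:
        x,e=tri(rs); o+= ["tri",np.round(x,4).tolist(),np.round(e,4).tolist()]
    print(*o)
print(-np.array(a["R"]).T@a["t"],-np.array(b["R"]).T@b["t"])
E
```

```text
cupboard [0.7002, -0.0615, 0.0] [0.672, -0.2234, 0.0] tri [0.6914, -0.1259, 0.0326] [0.0728, 0.0728]
shelf_lip [0.6217, -0.0618, 0.296] [0.6211, -0.0604, 0.296] tri [0.6213, -0.0603, 0.2972] [0.0004, 0.0004]
fold [0.6486, -0.0392, 0.17] [0.6475, -0.0432, 0.17] tri [0.6483, -0.0415, 0.1696] [0.0018, 0.0018]
fold_grip [0.6202, -0.0548, 0.17] [0.6263, -0.0575, 0.17] tri [0.6238, -0.0619, 0.1595] [0.0001, 0.0001]
lead_edge [0.7013, -0.1458, 0.17] [0.7057, -0.1397, 0.17] tri [0.7037, -0.1451, 0.166] [0.0033, 0.0033]
rack_center [0.5332, -0.0956, 0.04] [0.5379, -0.0984, 0.04] tri [0.5352, -0.1021, 0.0303] [0.0002, 0.0002]
flask_mid [0.7212, 0.1759, 0.04] [0.7296, 0.1788, 0.04] tri [0.727, 0.1746, 0.0286] [0.0032, 0.0032]
dropper_mid [0.4933, -0.316, 0.04]
carton_mid [0.6749, -0.3515, 0.0375] [0.6644, -0.3427, 0.0375] tri [0.6674, -0.33, 0.0595] [0.0014, 0.0014]
[0.32468745 0.53998097 1.03431581] [0.82493139 0.2867355  1.00672851]
```

```bash
python3 - <<'E'
from rig import robot
import cv2
a=robot.read_camera("scene")["img"][70:270,150:420,::-1];b=robot.read_camera("side")["img"][70:310,80:340,::-1]
cv2.imwrite("pics/a1.png",cv2.resize(a,None,fx=2.95,fy=2.95,interpolation=cv2.INTER_CUBIC))
cv2.imwrite("pics/b1.png",cv2.resize(b,None,fx=2.5,fy=2.5,interpolation=cv2.INTER_CUBIC))
E
```

```text
(no output)
```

View pics/a1.png

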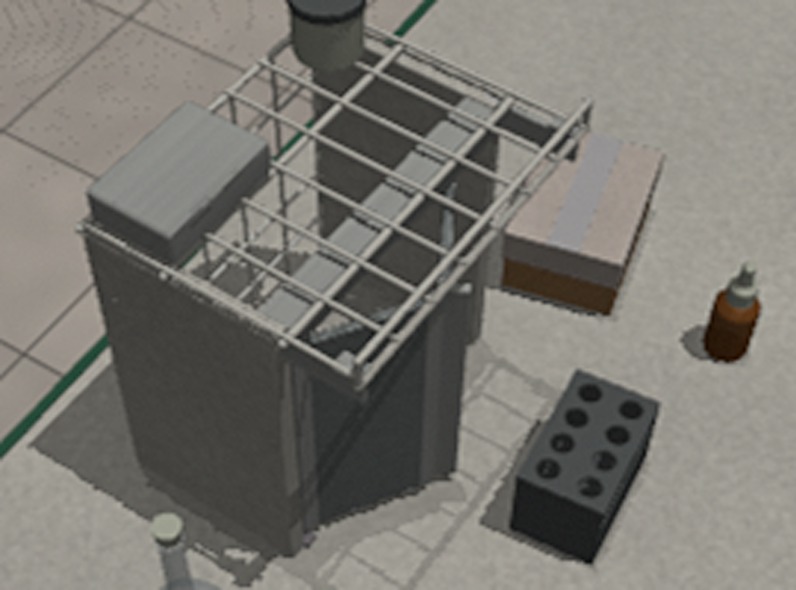

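View pics/b1.png

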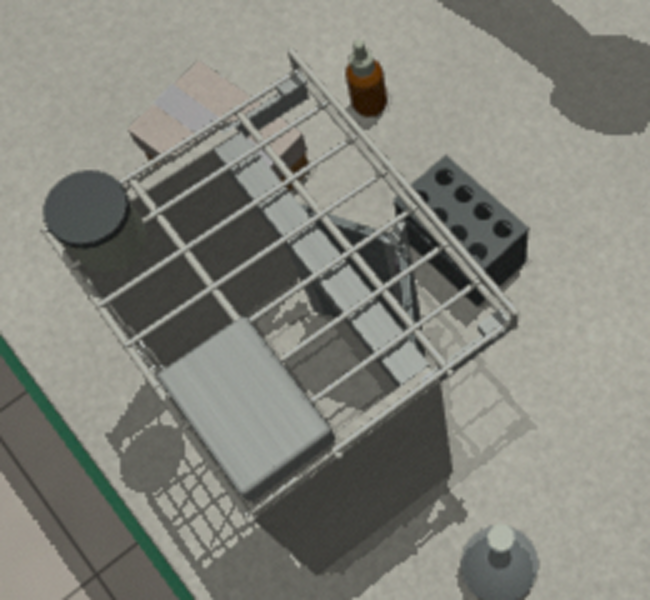

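```bash
cat > fit.py <<'E'
from rig import robot
from h import *
import cv2
from scipy.optimize import least_squares
a=robot.read_camera("scene");b=robot.read_camera("side")
S=lambda u,v:(150+u/2.95,70+v/2.95); D=lambda u,v:(80+u/2.5,70+v/2.5)
obs=[(a,(-.08,-.145,.321),S(590,103)),(a,(-.08,.145,.321),S(362,366)),(b,(-.08,-.145,.321),D(293,53)),(b,(-.08,.145,.321),D(516,312)),
(a,(.155,.145,.297),S(82,228)),(b,(.155,.145,.297),D(247,505)),(a,(-.012,.143,0),S(293,557)),(b,(-.012,.143,0),D(452,470))]
def T(p,X):
    c,s=np.cos(p[2]),np.sin(p[2]);X=np.asarray(X,float)
    return np.stack([p[0]+c*X[...,0]-s*X[...,1],p[1]+s*X[...,0]+c*X[...,1],X[...,2]],-1)
f=lambda p:np.concatenate([proj(c,T(p,X))-o for c,X,o in obs])
r=least_squares(f,[.7,-.06,0],loss="soft_l1")
p=r.x;print(p,np.round(f(p).reshape(-1,2),1).tolist())
for c,n in((a,"scene"),(b,"side")):
    for l,X in(("fold",0),("lead_edge",0),("fold_grip",0),("rack_center",0)):
        q=robot.spot_point(c,l)
        if not q: continue
        w=onz(c,q[0]["position"],.04 if l[0]=="r" else .17)
        co,si=np.cos(p[2]),np.sin(p[2]);d=w[:2]-p[:2]
        print(n,l,np.round([co*d[0]+si*d[1],-si*d[0]+co*d[1]],4))
def draw(img,c,segs,col):
    for A,B in segs:
        P=proj(c,np.array([A,B]));k=3
        cv2.line(img,tuple(int(v) for v in P[0]*k),tuple(int(v) for v in P[1]*k),col,1,cv2.LINE_AA)
def box(x0,x1,y0,y1,z0,z1):
    v=np.array([[x,y,z] for x in(x0,x1) for y in(y0,y1) for z in(z0,z1)])
    return [(v[i],v[j]) for i in range(8) for j in range(i) if bin(i^j).count("1")==1]
import sys
A=float(sys.argv[1]); rk=[float(v) for v in sys.argv[2:5]] # world rack x y yaw
for c,n,(x,y) in((a,"scene",(150,70)),(b,"side",(80,60))):
    im=np.ascontiguousarray(cv2.resize(c["img"][:,:,::-1],None,fx=3,fy=3,interpolation=cv2.INTER_CUBIC))
    segs=box(-.08,.155,-.145,.145,.299,.299)+box(-.012,.155,.127,.143,0,.257)+box(-.012,.155,-.143,-.127,0,.257)
    draw(im,c,[(T(p,u),T(p,v)) for u,v in segs],(0,0,255))
    F=(-.115*np.sin(A),.115-.115*np.cos(A));L=(0,.115-.23*np.cos(A))
    d=[]
    for P,Q in(((0,.115),F),(F,L)):
        for z in(.012,.25): d.append(((*P,z),(*Q,z)))
        for R_ in(P,Q): d.append(((*R_,.012),(*R_,.25)))
    draw(im,c,[(T(p,u),T(p,v)) for u,v in d],(0,255,0))
    draw(im,c,[(T(rk,u),T(rk,v)) for u,v in box(-.0375,.0375,-.06,.06,0,.08)],(255,0,255))
    cv2.imwrite(f"pics/fit_{n}{sys.argv[5]}.png",im[y*3:y*3+600,x*3:x*3+800])
E
python3 fit.py 0.53 0.535 -0.097 0 a
```

```text
[ 0.70068509 -0.06202032 -0.05187894] [[2.1, -1.4], [-1.6, -1.9], [-0.0, -3.3], [0.3, 0.1], [-0.4, -1.7], [0.6, 4.5], [0.8, 0.7], [0.6, 0.2]]
scene fold [-0.055  0.016]
scene fold_grip [-0.067   0.0968]
scene rack_center [-0.1752 -0.0567]
side fold [-0.0522  0.0141]
side lead_edge [ 0.0065 -0.0747]
side fold_grip [-0.0743  0.0018]
side rack_center [-0.1691 -0.0522]
```

View pics/fit_scenea.png

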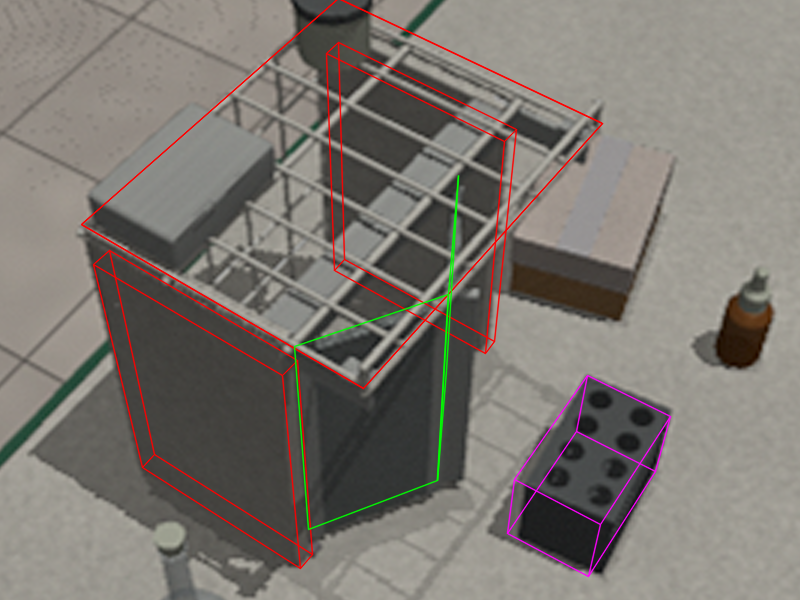

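View pics/fit_sidea.png

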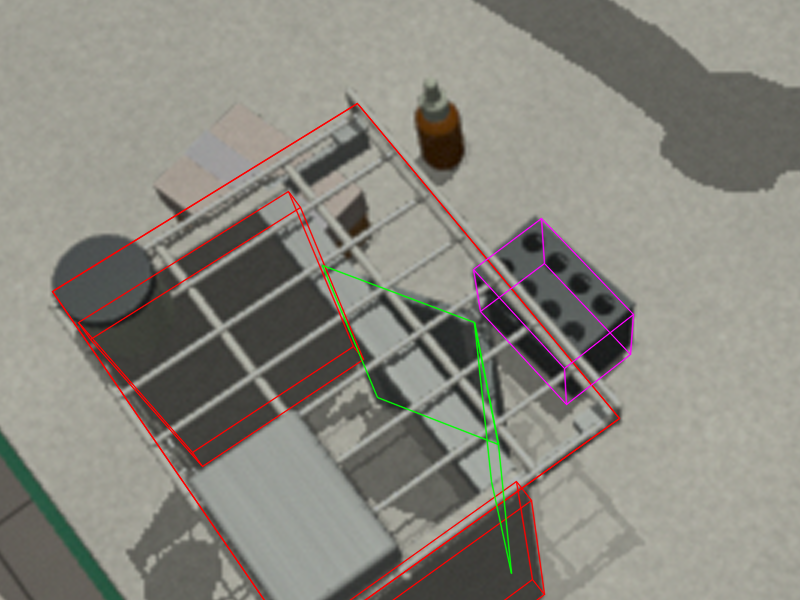

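```bash
python3 - <<'E'
from rig import robot
import cv2,numpy as np
a=robot.read_camera("scene")["img"][:,:,::-1];b=robot.read_camera("side")["img"][:,:,::-1]
def crop(im,x,y,w=66,h=50): return cv2.resize(im[y:y+h,x:x+w],(396,300),interpolation=cv2.INTER_NEAREST)
cv2.imwrite("pics/za.png",np.vstack([np.hstack([crop(a,310,90),crop(a,240,170)]),np.hstack([crop(a,220,220),crop(a,295,155)])]))
cv2.imwrite("pics/zb.png",np.vstack([np.hstack([crop(b,170,80),crop(b,235,170)]),np.hstack([crop(b,220,215),crop(b,150,110)])]))
E
```

```text
(no output)
```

View pics/za.png

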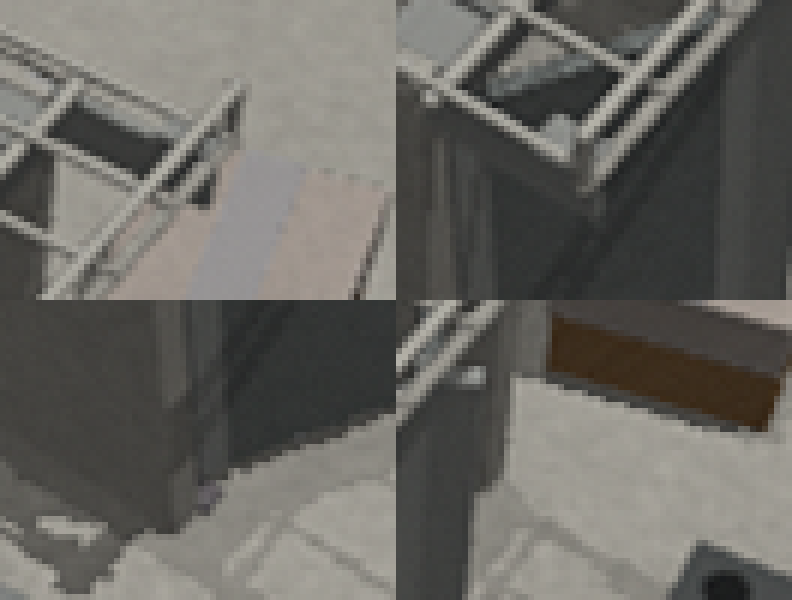

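View pics/zb.png

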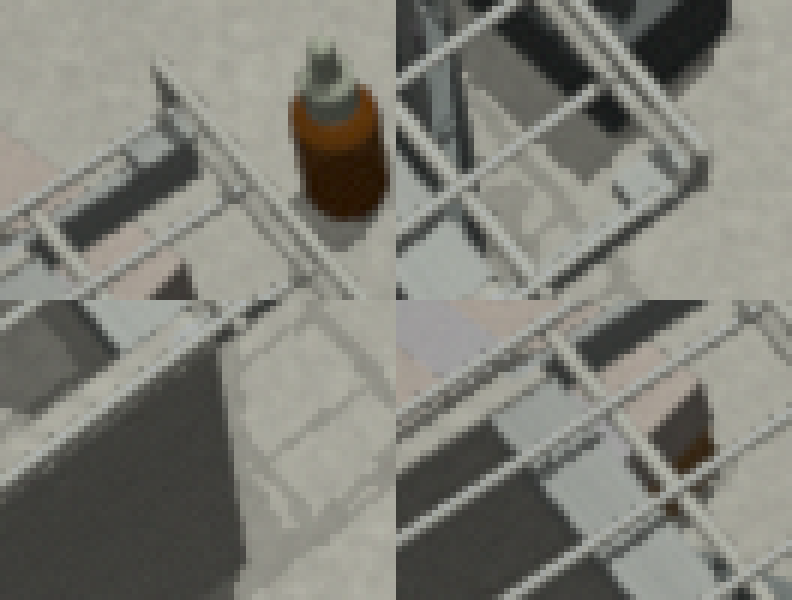

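```bash
python3 - <<'E'
s=open("fit.py").read()
i=s.index("obs=[");j=s.index("def T")
s=s[:i]+"""obs=[(a,(-.078,-.145,.320),(349.7,104.2)),(a,(-.078,.145,.320),(271.2,194)),(a,(-.078,.143,.296),(272.3,201)),(b,(-.078,-.145,.320),(196.2,90.8)),(b,(-.078,.145,.320),(286.5,195.5)),
(a,(-.012,.143,0),(249.2,258.3)),(b,(-.012,.143,0),(260.5,258.7)),(a,(-.012,-.143,0),(313.2,186))]
"""+s[j:]
s=s.replace("-.145,.145,.299,.299","-.145,.145,.299,.299")
open("fit.py","w").write(s)
E
python3 fit.py 0.55 0.535 -0.097 -.03 b
```

```text
[ 0.70097496 -0.05886798 -0.03734232] [[0.1, -0.6], [-0.7, -0.8], [-1.1, -0.7], [-0.2, -0.8], [0.8, 0.4], [0.8, 2.5], [2.3, -0.0], [0.5, -1.8]]
scene fold [-0.0607  0.0191]
scene lead_edge [ 0.0041 -0.0911]
scene fold_grip [-0.0763  0.0066]
scene rack_center [-0.1724 -0.0406]
side fold [-0.0571  0.0125]
side lead_edge [ 0.0017 -0.0768]
side fold_grip [-0.0755 -0.0048]
side rack_center [-0.1704 -0.0567]
```

View pics/fit_sceneb.png

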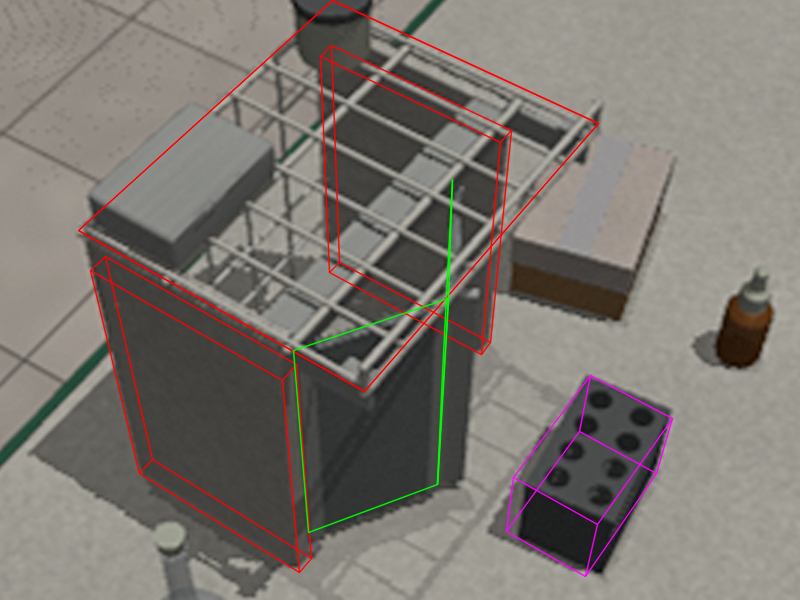

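View pics/fit_sideb.png

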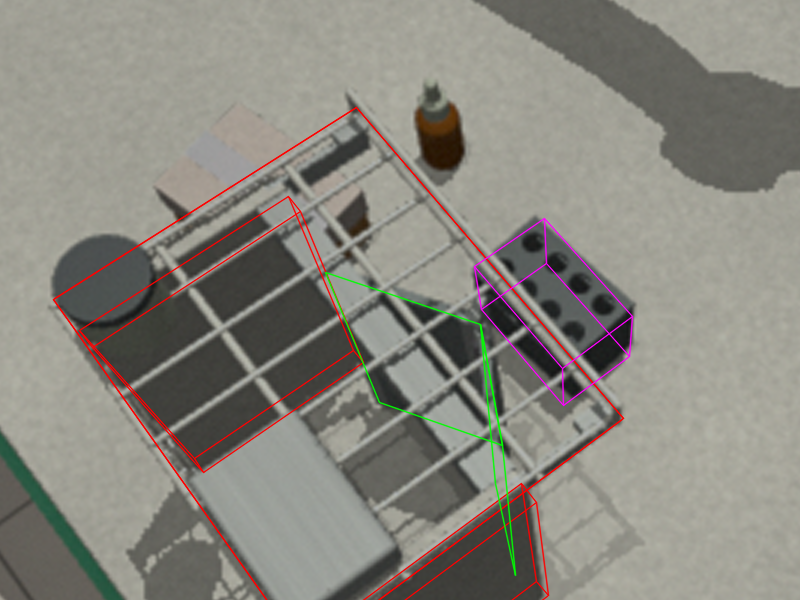

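```bash
cat > plan.py <<'E'
import sys
from rig import robot
from h import *
from scipy.spatial.transform import Rotation as Ro
C=np.array([.701,-.060]);YAW=-.035
def cup(x,y,z):
    c,s=np.cos(YAW),np.sin(YAW);return np.array([C[0]+c*x-s*y,C[1]+s*x+c*y,z])
def inv(w):
    c,s=np.cos(YAW),np.sin(YAW);d=np.asarray(w)[:2]-C;return np.array([c*d[0]+s*d[1],-s*d[0]+c*d[1],w[2]])
def rot(tilt,yaw=0):  # jaw along y, leaning back
    return Ro.from_euler('z',YAW+yaw)*Ro.from_euler('y',-np.radians(tilt))*Ro.from_quat([1,0,0,0])
def go(x,y,z,tilt,yaw=0):
    s=robot.read_state();R0=Ro.from_quat(s["tool_rot"])
    r=(rot(tilt,yaw)*R0.inv()).as_rotvec()
    print("shift",np.round(cup(x,y,z)-s["eef_pos"],4),"rot",np.round(r,3),"world",np.round(cup(x,y,z),3),"now cup",np.round(inv(s["eef_pos"]),4),"F",np.round(s["contact_force"],1),"j",np.round(s["joints"],2),"t",s["clock"])
if __name__=="__main__": go(*[float(v) for v in sys.argv[1:]])
E
python3 plan.py -.19 -.069 .2 45
```

```text
shift [ 0.3216  0.5262 -0.0483] rot [ 0.097 -0.782 -0.299] world [ 0.509 -0.122  0.2  ] now cup [-0.4929 -0.6062  0.2483] F [0.1 1.2 0.2] j [ 1.26  0.47 -0.05  1.53  0.02  1.14 -0.08] t 3.2
```

Request:
send_rows(series="-1 0.03 0.04 0.04 0 -0.1 -0.03; -1 0.06 0.09 0.06 0.01 -0.2 -0.06; -1 0.09 0.14 0.06 0.02 -0.3 -0.1; -1 0.12 0.19 0.06 0.04 -0.4 -0.14; -1 0.15 0.24 0.06 0.06 -0.5 -0.18; -1 0.18 0.29 0.06 0.07 -0.6 -0.22; -1 0.21 0.34 0.06 0.08 -0.7 -0.26; -1 0.24 0.39 0.06 0.09 -0.782 -0.3; -1 0.27 0.44 0.05 0.097 -0.782 -0.3; -1 0.3 0.49 0.03 0.097 -0.782 -0.3; -1 0.322 0.526 -0.01 0.097 -0.782 -0.3; -1 0.322 0.526 -0.048 0.097 -0.782 -0.3")

```text
clock: 4.7
eef_pos: [0.4492, -0.2332, 0.2959]
tool_rot: [0.924, -0.009, 0.382, 0.017]
contact_force: [0.2, -0.1, 0.6]
opening: 1.0
```

```bash
python3 plan.py -.15 -.072 .14 45; python3 - <<'E'
from rig import robot
import cv2,numpy as np
a=robot.read_camera("scene")["img"][:,:,::-1]
b=robot.read_camera("side")["img"][:,:,::-1]
im=np.hstack([cv2.resize(a[60:300,190:430],(400,400)),cv2.resize(b[30:270,120:360],(400,400))])
cv2.imwrite("pics/m1.png",im)
E
```

```text
shift [ 0.0993  0.1065 -0.1559] rot [ 0.025 -0.001 -0.004] world [ 0.549 -0.127  0.14 ] now cup [-0.2456 -0.1819  0.2959] F [ 0.2 -0.1  0.6] j [ 0.08 -0.11  0.5   2.33 -1.02  0.38 -0.13] t 4.7
```

View pics/m1.png

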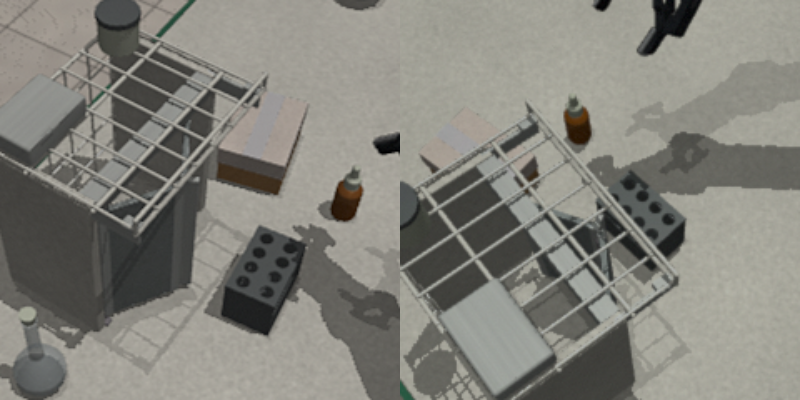

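Request:
send_rows(series="-1 0.03 0.04 0 0 0 0; -1 0.06 0.08 -0.03 0 0 0; -1 0.06 0.105 -0.07 0.01 0 0; -1 0.06 0.105 -0.11 0.025 0 0; -1 0.06 0.105 -0.156 0.025 0 0; -1 0.06 0.105 -0.156 0.025 0 0")

```text
clock: 5.55
eef_pos: [0.5072, -0.1508, 0.256]
tool_rot: [0.933, -0.01, 0.359, 0.001]
contact_force: [0.2, -0.3, 0.2]
opening: 1.001
```

```bash
python3 plan.py -.09 -.072 .14 45; python3 - <<'E'
from rig import robot
import cv2,numpy as np
a=robot.read_camera("scene")["img"][:,:,::-1]
b=robot.read_camera("side")["img"][:,:,::-1]
im=np.hstack([cv2.resize(a[60:300,190:430],(400,400)),cv2.resize(b[30:270,120:360],(400,400))])
cv2.imwrite("pics/m2.png",im)
E
```

```text
shift [ 0.1013  0.022  -0.116 ] rot [-0.006 -0.051 -0.015] world [ 0.609 -0.129  0.14 ] now cup [-0.1905 -0.0975  0.256 ] F [ 0.2 -0.3  0.2] j [-0.52 -0.04  0.85  2.35 -1.04  0.21 -0.29] t 5.55
```

View pics/m2.png

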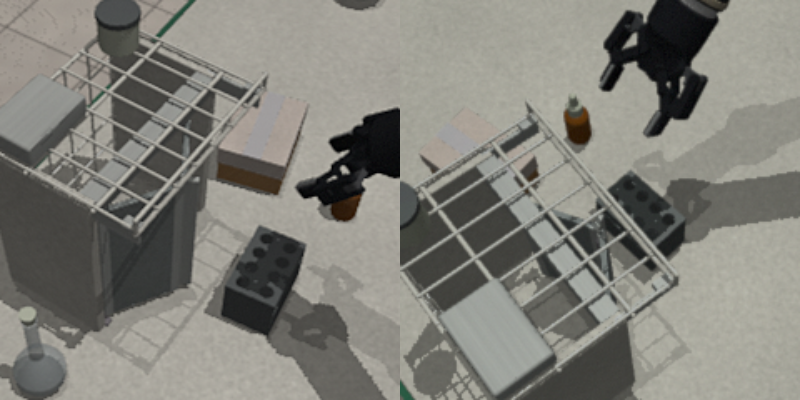

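```bash
cat > fk.py <<'E'
import numpy as np, itertools
from scipy.spatial.transform import Rotation as Ro
from scipy.optimize import least_squares
D=[([1.261,.469,-.049,1.534,.024,1.141,-.082],[.187,-.648,.2475],[.99,.14,0,-.001]),
([.08,-.11,.5,2.33,-1.02,.38,-.13],[.4492,-.2332,.2959],[.924,-.009,.382,.017])]
from rig import robot
s=robot.read_state(); D.append((list(s["joints"]),list(s["eef_pos"]),list(s["tool_rot"])))
def chain(q,sg,Rt):
    R=Ro.identity();out=[]
    for i,v in enumerate(q):
        R=R*Ro.from_euler('z' if i%2==0 else 'y',sg[i]*v);out.append(R)
    return out
if __name__=="__main__":
    res=[]
    for sg in itertools.product([1,-1],repeat=7):
        # const offset base Rz(b) and tool Rz(t)
        for b in (0,np.pi/2,np.pi,-np.pi/2):
            Ts=[]
            for q,p,o in D:
                R=Ro.from_euler('z',b)*chain(q,sg,None)[-1]
                Ts.append(R.inv()*Ro.from_quat(o))
            M=Ro.concatenate(Ts);m=M.mean();e=(m.inv()*M).magnitude().max()
            res.append((e,sg,b,m.as_rotvec()))
    res.sort(key=lambda r:r[0])
    for r in res[:6]: print(r)
E
python3 fk.py
```

```text
(np.float64(0.0029277292900729605), (-1, -1, -1, -1, -1, -1, -1), 3.141592653589793, array([-3.27219832e-04, -3.04474444e-04, -1.57189308e+00]))
(np.float64(0.0029277292900730264), (-1, 1, -1, 1, -1, 1, -1), 0, array([ 3.04383211e-04, -3.27121785e-04,  1.56969952e+00]))
(np.float64(0.22384732133647123), (1, -1, 1, 1, 1, 1, -1), 1.5707963267948966, array([-0.36577235,  0.90854098, -0.61913724]))
(np.float64(0.22384732133647192), (1, 1, 1, -1, 1, -1, -1), -1.5707963267948966, array([-1.14377236, -0.46047488,  2.22961509]))
(np.float64(0.2514417358063158), (-1, -1, -1, -1, -1, -1, 1), 3.141592653589793, array([-2.76247337e-04, -3.35961642e-04, -1.23558679e+00]))
(np.float64(0.251441735806316), (-1, 1, -1, 1, -1, 1, 1), 0, array([ 3.68260793e-04, -3.02805590e-04,  1.90600581e+00]))
```

```bash
cat >> fk.py <<'E'
SG=(-1,1,-1,1,-1,1,-1)
def fk(q,L):
    c=chain(q,SG,None)
    # offsets: after j1: z L0; after j3 : z L1, x a ; after j4: x -a.., z; after j5: z L2; after j7: z L3
    p=np.array([0,0,L[0]])+c[2].apply([L[4],0,L[1]])+c[4].apply([L[5],0,L[2]])+c[6].apply([0,0,L[3]])+c[5].apply([L[6],0,0])+c[3].apply([L[7],0,0])
    return p,c[6]*Ro.from_euler('z',np.pi/2)
E
cat > fl.py <<'E'
from fk import *
for mask in ([0,0,0,0],[1,1,0,0],[0,0,1,0],[1,1,1,0]):
    def full(x):
        L=np.zeros(8);L[:4]=x[:4];k=4
        for i,m in enumerate(mask):
            if m: L[4+i]=x[k];k+=1
        return L
    f=lambda x:np.concatenate([fk(q,full(x))[0]-p for q,p,o in D])
    r=least_squares(f,[.3,.4,.4,.3]+[0]*sum(mask));print(mask,np.round(r.x,4),np.round(r.fun*1e3,1))
E
python3 fl.py
```

```text
[0, 0, 0, 0] [0.2761 0.5029 0.5012 0.2525] [44.2  6.5 15.  14.1 25.9 -6.3 -7.  31.5 -8.7]
[1, 1, 0, 0] [ 0.1728  0.6195  0.4174  0.3633 -0.0103 -0.0602] [38.8 12.8 -0.7  1.7  7.5  0.6 -1.8 -7.3  0. ]
[0, 0, 1, 0] [ 0.2809  0.493   0.4512  0.2871 -0.0433] [42.  12.8 -2.8  8.3  1.7 -0.2 -9.7  0.4  3. ]
[1, 1, 1, 0] [ 0.1217  0.6366  0.3987  0.3425  0.0298 -0.0886  0.039 ] [38.2 13.  -0.2 -2.3  6.9  2.5  2.6 -5.4 -2.4]
```

```bash
cat > fl.py <<'E'
from fk import *
def fk2(q,L):
    c=chain(q,SG,None)
    p=np.array([0,0,L[0]])+c[2].apply([L[4],0,L[1]])+c[4].apply([L[5],0,L[2]])+c[6].apply([0,0,L[3]])+c[5].apply([L[6],L[9],0])+c[3].apply([L[7],L[8],0])+c[1].apply([0,L[10],0])
    return p
f=lambda L:np.concatenate([fk2(q,L)-p for q,p,o in D]+[.003*np.array(L)[4:]])
r=least_squares(f,[.3,.4,.4,.3]+[0]*7);print(np.round(r.x,4),np.round(r.fun*1e3,2))
r=least_squares(lambda x:f([*x[:4],0,0,0,0,*x[4:]]),[.3,.4,.4,.3]+[0]*3);print(np.round(r.x,4),np.round(r.fun*1e3,2))
E
python3 fl.py
```

```text
[ 2.338e-01  5.542e-01  4.580e-01  2.923e-01  2.200e-03 -4.000e-04
 -4.100e-03 -4.300e-03 -8.100e-03 -6.800e-03 -2.740e-02] [ 0.    0.   -0.    0.    0.    0.   -0.   -0.   -0.    0.01 -0.   -0.01
 -0.01 -0.02 -0.02 -0.08]
[ 0.2373  0.5548  0.4666  0.2892 -0.0147 -0.001  -0.0267] [-0.05 -0.02 -0.06  0.04 -0.18  0.31 -0.09  0.22 -0.25  0.    0.    0.
  0.   -0.04 -0.   -0.08]
```

```bash
cat > ik.py <<'E'
from fk import chain,SG
import numpy as np
from scipy.spatial.transform import Rotation as Ro
from scipy.optimize import least_squares
L=[.2373,.5548,.4666,.2892,0,0,0,0,-.0147,-.001,-.0267]
lo=np.array([-2.59,-.33,-1.39,.1,-1.04,.21,-2.66]);hi=np.array([2.59,1.99,1.29,2.45,4.18,1.99,2.66])
def fkp(q):
    c=chain(q,SG,None)
    p=np.array([0,0,L[0]])+c[2].apply([0,0,L[1]])+c[4].apply([0,0,L[2]])+c[6].apply([0,0,L[3]])+c[5].apply([0,L[9],0])+c[3].apply([0,L[8],0])+c[1].apply([0,L[10],0])
    return p,c[6]*Ro.from_euler('z',np.pi/2)
def ik(p,R,n=25,seed=0,q0=None):
    rng=np.random.default_rng(seed);mid=(lo+hi)/2;best=[]
    m=.06
    for k in range(n):
        x0=rng.uniform(lo+.1,hi-.1) if q0 is None else q0
        f=lambda q:np.concatenate([(fkp(q)[0]-p)*10,(fkp(q)[1]*R.inv()).as_rotvec()*3,1e-3*(q-mid)])
        r=least_squares(f,x0,bounds=(lo+m,hi-m),max_nfev=60)
        e=np.linalg.norm(r.fun[:6])
        if e<.02: best.append((round(float(np.min(np.minimum(r.x-lo,hi-r.x))),2),np.round(r.x,2).tolist()))
        if q0 is not None: break
    best.sort(key=lambda b:-b[0]); return best
E
cat > t.py <<'E'
from ik import *
from plan import cup,rot
for name,(x,y,z) in dict(doorstart=(-.08,-.07,.14),doorend=(-.115,.02,.14),rackend=(.03,-.03,.035),rackstart=(-.24,-.05,.04)).items():
    for tilt in (35,45):
        for flip in (0,1):
            R=rot(tilt)*Ro.from_euler('z',np.pi*flip)
            b=ik(cup(x,y,z),R,12)
            print(name,tilt,flip,len(b),b[:2])
E
time python3 t.py
```

```text
doorstart 35 0 0 []
doorstart 35 1 6 [(0.26, [1.03, 0.64, -1.12, 2.12, 1.55, 0.47, 0.35]), (0.12, [0.91, 0.54, -0.93, 2.12, 1.5, 0.33, 0.35])]
doorstart 45 0 3 [(0.11, [-0.47, 0.5, 0.83, 2.29, 4.07, 0.56, 0.64]), (0.07, [0.25, 0.38, -0.08, 2.26, 3.44, 0.28, 1.4])]
doorstart 45 1 7 [(0.23, [1.05, 0.66, -1.1, 2.22, 2.16, 0.47, -0.21]), (0.2, [0.98, 0.59, -1.0, 2.22, 2.25, 0.41, -0.34])]
doorend 35 0 0 []
doorend 35 1 6 [(0.23, [0.89, 0.58, -1.15, 2.22, 1.65, 0.55, 0.06]), (0.11, [0.64, 0.41, -0.79, 2.23, 1.65, 0.32, -0.03])]
doorend 45 0 3 [(0.12, [0.63, 0.43, -0.78, 2.33, 2.37, 0.45, 2.41]), (0.08, [-0.09, 0.32, 0.06, 2.37, 3.06, 0.33, 1.59])]
doorend 45 1 7 [(0.13, [0.89, 0.61, -1.15, 2.32, 2.14, 0.63, -0.39]), (0.13, [0.75, 0.49, -0.93, 2.32, 2.27, 0.51, -0.59])]
rackend 35 0 0 []
rackend 35 1 6 [(0.37, [0.75, 0.91, -0.96, 1.93, 1.83, 0.58, 0.15]), (0.19, [0.61, 0.79, -0.73, 1.94, 1.84, 0.4, 0.02])]
rackend 45 0 3 [(0.19, [0.01, 0.68, 0.1, 2.07, 3.34, 0.4, 1.38]), (0.19, [0.01, 0.68, 0.09, 2.07, 3.34, 0.4, 1.38])]
rackend 45 1 7 [(0.36, [0.7, 0.87, -0.84, 2.03, 2.36, 0.57, -0.39]), (0.36, [0.71, 0.88, -0.84, 2.03, 2.36, 0.57, -0.39])]
rackstart 35 0 0 []
rackstart 35 1 0 []
rackstart 45 0 0 []
rackstart 45 1 0 []
real	0m38.466s
user	0m35.779s
sys	0m0.159s
```

```bash
cat > sim.py <<'E'
from ik import *
def jac(q):
    p,R=fkp(q);J=np.zeros((6,7))
    for i in range(7):
        d=np.array(q,float);d[i]+=1e-5;p2,R2=fkp(d)
        J[:3,i]=(p2-p)/1e-5;J[3:,i]=(R2*R.inv()).as_rotvec()/1e-5
    return J
V=.7*np.array([2.57,2.57,3.14,3.14,3.14,3.14,3.14])
def step(q,p,R,it=5,w=.0):
    q=np.array(q,float);mid=(lo+hi)/2
    q00=q.copy()
    for _ in range(it):
        pp,RR=fkp(q);e=np.concatenate([p-pp,(R*RR.inv()).as_rotvec()])
        J=jac(q);Ji=J.T@np.linalg.inv(J@J.T+1e-4*np.eye(6))
        dq=Ji@e+(np.eye(7)-Ji@J)@(w*(mid-q))
        q=np.clip(q+dq,lo,hi)
    d=np.clip(q-q00,-V/8,V/8);return q00+d
if __name__=="__main__":
    rows="0.03 0.04 0.04 0 -0.1 -0.03; 0.06 0.09 0.06 0.01 -0.2 -0.06; 0.09 0.14 0.06 0.02 -0.3 -0.1; 0.12 0.19 0.06 0.04 -0.4 -0.14; 0.15 0.24 0.06 0.06 -0.5 -0.18; 0.18 0.29 0.06 0.07 -0.6 -0.22; 0.21 0.34 0.06 0.08 -0.7 -0.26; 0.24 0.39 0.06 0.09 -0.782 -0.3; 0.27 0.44 0.05 0.097 -0.782 -0.3; 0.3 0.49 0.03 0.097 -0.782 -0.3; 0.322 0.526 -0.01 0.097 -0.782 -0.3; 0.322 0.526 -0.048 0.097 -0.782 -0.3"
    for w in (0,.02,.1):
        q=[1.261,.469,-.049,1.532,.024,1.141,-.082];p0,R0=fkp(q)
        for r in rows.split(";"):
            v=np.array([float(x) for x in r.split()])
            q=step(q,p0+v[:3],Ro.from_rotvec(v[3:])*R0,w=w)
        print(w,np.round(q,2),np.round(fkp(q)[0],3))
    from plan import cup,rot
    for x,z,t in((-.17,.2,40),(-.17,.2,30),(-.14,.16,45)):
        print(x,z,t,ik(cup(x,-.08,z),rot(t)*Ro.from_euler('z',np.pi),15)[:3])
E
python3 sim.py
```

```text
0 [ 1.38  0.32 -1.09  2.41 -1.04  0.21  0.05] [ 0.436 -0.088  0.153]
0.02 [ 0.79  0.26 -0.57  2.44 -1.04  0.21  0.36] [ 0.421 -0.069  0.104]
0.1 [ 0.14  0.13  0.09  2.39 -1.04  0.21  0.32] [ 0.474 -0.102  0.161]
-0.17 0.2 40 [(0.06, [1.36, 0.41, -1.3, 2.29, 1.55, 0.27, 0.31]), (0.06, [1.36, 0.41, -1.3, 2.29, 1.55, 0.27, 0.31]), (0.06, [1.36, 0.41, -1.3, 2.29, 1.55, 0.27, 0.31])]
-0.17 0.2 30 [(0.15, [1.22, 0.34, -1.15, 2.19, 0.74, 0.36, 1.07]), (0.13, [1.29, 0.4, -1.26, 2.19, 0.89, 0.42, 0.94]), (0.07, [-0.0, 0.14, 0.24, 2.24, -0.49, 0.28, 2.2])]
-0.14 0.16 45 [(0.13, [1.22, 0.57, -1.21, 2.32, 2.18, 0.42, -0.23]), (0.13, [1.19, 0.54, -1.16, 2.32, 2.23, 0.39, -0.3]), (0.13, [1.19, 0.54, -1.16, 2.32, 2.23, 0.39, -0.3])]
```

```bash
cat > fam.py <<'E'
from ik import *
import ik as I
from plan import cup,rot
def ikfix(p,R,j3,x0):
    f=lambda q:np.concatenate([(fkp(q)[0]-p)*10,(fkp(q)[1]*R.inv()).as_rotvec()*3,[(q[2]-j3)*.3]])
    r=least_squares(f,x0,bounds=(lo,hi),max_nfev=80);return np.linalg.norm(r.fun[:6]),r.x
for nm,P,t in (("start",(-.08,-.07,.14),45),("end",(-.115,.025,.14),45),("start",(-.08,-.07,.14),50),("end",(-.115,.025,.14),50),("pre",(-.15,-.08,.17),45),("rack",(.03,-.03,.035),45),("rack",(.03,-.03,.035),40)):
    x0=[1.0,.6,-1.1,2.2,2.2,.45,-.2]
    for j3 in(-1.1,-.8,-.5,-.2,.1,.4):
        e,x=ikfix(cup(*P),rot(t)*Ro.from_euler('z',np.pi),j3,x0)
        if e<.02: x0=x
        print(nm,t,j3,round(e,3),np.round(x,2))
E
python3 fam.py
```

```text
start 45 -1.1 0.0 [ 1.05  0.65 -1.1   2.22  2.17  0.47 -0.22]
start 45 -0.8 0.0 [ 0.84  0.51 -0.8   2.23  2.47  0.32 -0.62]
start 45 -0.5 0.0 [ 0.61  0.42 -0.5   2.24  2.89  0.26 -1.11]
start 45 -0.2 0.0 [ 0.36  0.39 -0.2   2.25  3.3   0.27 -1.58]
start 45 0.1 0.0 [ 0.1   0.38  0.1   2.26  3.61  0.31 -1.93]
start 45 0.4 0.0 [-0.14  0.4   0.4   2.28  3.84  0.39 -2.2 ]
end 45 -1.1 0.0 [ 0.85  0.58 -1.1   2.32  2.16  0.61 -0.44]
end 45 -0.8 0.0 [ 0.63  0.44 -0.8   2.33  2.34  0.46 -0.71]
end 45 -0.5 0.0 [ 0.39  0.37 -0.5   2.34  2.56  0.38 -0.98]
end 45 -0.2 0.0 [ 0.13  0.33 -0.2   2.35  2.8   0.34 -1.27]
end 45 0.1 0.0 [-0.13  0.32  0.1   2.37  3.06  0.33 -1.57]
end 45 0.4 0.0 [-0.38  0.34  0.4   2.38  3.34  0.35 -1.87]
start 50 -1.1 0.0 [ 1.06  0.68 -1.1   2.26  2.42  0.54 -0.43]
start 50 -0.8 0.0 [ 0.85  0.53 -0.8   2.27  2.73  0.44 -0.85]
start 50 -0.5 0.0 [ 0.61  0.45 -0.5   2.28  3.03  0.41 -1.23]
start 50 -0.2 0.0 [ 0.36  0.41 -0.2   2.3   3.29  0.42 -1.55]
start 50 0.1 0.0 [ 0.11  0.4   0.1   2.31  3.49  0.46 -1.81]
start 50 0.4 0.0 [-0.14  0.42  0.4   2.32  3.67  0.52 -2.03]
en
[... 741 characters left out ...]
04 -1.1   2.02  2.25  0.74 -0.1 ]
rack 45 -0.8 0.0 [ 0.68  0.85 -0.8   2.03  2.39  0.54 -0.44]
rack 45 -0.5 0.0 [ 0.47  0.74 -0.5   2.04  2.64  0.43 -0.84]
rack 45 -0.2 0.0 [ 0.24  0.69 -0.2   2.05  2.99  0.38 -1.31]
rack 45 0.1 0.0 [ 0.    0.68  0.1   2.07  3.34  0.4  -1.77]
rack 45 0.4 0.0 [-0.22  0.72  0.4   2.08  3.63  0.47 -2.17]
rack 40 -1.1 0.0 [ 0.84  1.02 -1.1   1.98  2.05  0.71  0.05]
rack 40 -0.8 0.0 [ 0.67  0.83 -0.8   1.98  2.13  0.48 -0.21]
rack 40 -0.5 0.0 [ 0.46  0.73 -0.5   2.    2.37  0.32 -0.58]
rack 40 -0.2 0.0 [ 0.23  0.67 -0.2   2.01  2.85  0.24 -1.17]
rack 40 0.1 0.0 [ 0.    0.67  0.1   2.02  3.46  0.25 -1.88]
rack 40 0.4 0.0 [-0.22  0.7   0.4   2.03  3.85  0.36 -2.37]
```

```bash
cat > path.py <<'E'
from sim import *
from plan import inv,cup,rot
s=__import__('rig').robot.read_state();q0=np.array(s["joints"]);print(np.round(q0,3),np.round(fkp(q0)[0]-s["eef_pos"],4),s["clock"])
W=[q0,[.1,.1,.4,2.1,0,.6,.1],[.3,.3,.0,2.15,1.0,.5,.2],[.4,.33,-.2,2.2,2.0,.4,-.4]]
n=[8,6,7]
Q=[]
for i in range(3):
    for k in range(1,n[i]+1): Q.append(np.array(W[i])+(np.array(W[i+1])-np.array(W[i]))*k/n[i])
# final: to cup pre pose tilt 48
p1,R1=fkp(Q[-1]);
from scipy.spatial.transform import Slerp
RT=rot(48)*Ro.from_euler('z',np.pi);pT=cup(-.15,-.08,.17)
T=[fkp(q) for q in Q]
N=8;sl=Slerp([0,1],Ro.concatenate([R1,RT]))
for k in range(1,N+1): T.append((p1+(pT-p1)*k/N,sl(k/N)))
sims={w:q0.copy() for w in(0,.02,.1)}
pb,Rb=s["eef_pos"],Ro.from_quat(s["tool_rot"])
for i,(p,R) in enumerate(T):
    z=R.apply([0,0,1])
    for w in sims: sims[w]=step(sims[w],p,R,w=w)
    rv=(R*Rb.inv()).as_rotvec()
    print(i,"-1",*np.round(p-pb,3),*np.round(rv,2),"| cup",np.round(inv(p),2),"z",np.round(z,2),"|",*[ (np.round(sims[w][[2,4,5]],2).tolist(),round(np.linalg.norm(fkp(sims[w])[0]-p),3)) for w in sims])
E
python3 path.py
```

```text
[-0.533 -0.04   0.853  2.354 -1.042  0.212 -0.293] [-0.0001  0.0003 -0.0002] 5.65
0 -1 0.002 -0.007 0.002 -0.11 0.03 0.13 | cup [-0.19 -0.1   0.26] z [ 0.65 -0.   -0.76] | ([0.85, -0.9, 0.26], np.float64(0.0)) ([0.8, -0.91, 0.26], np.float64(0.0)) ([0.61, -0.93, 0.26], np.float64(0.019))
1 -1 0.001 -0.018 0.002 -0.22 0.07 0.26 | cup [-0.19 -0.11  0.26] z [ 0.62 -0.   -0.79] | ([0.85, -0.77, 0.31], np.float64(0.0)) ([0.75, -0.78, 0.31], np.float64(0.0)) ([0.43, -0.79, 0.31], np.float64(0.003))
2 -1 -0.003 -0.031 0.0 -0.32 0.12 0.39 | cup [-0.19 -0.13  0.26] z [ 0.58 -0.01 -0.82] | ([0.86, -0.65, 0.36], np.float64(0.0)) ([0.7, -0.65, 0.36], np.float64(0.0)) ([0.3, -0.64, 0.35], np.float64(0.0))
3 -1 -0.009 -0.047 -0.003 -0.42 0.18 0.51 | cup [-0.2  -0.14  0.25] z [ 0.53 -0.03 -0.85] | ([0.88, -0.54, 0.41], np.float64(0.0)) ([0.65, -0.52, 0.41], np.float64(0.0)) ([0.2, -0.48, 0.4], np.float64(0.0))
4 -1 -0.017 -0.067 -0.006 -0.51 0.25 0.64 | cup [-0.2  -0.16  0.25] z [ 0.48 -0.06 -0.88] | ([0.89, -0.43, 0.46], np.float64(0.0)) ([0.61, -0.39, 0.46], np.float64(0.0)) ([0.14, -0.33, 0.45],
[... 4284 characters left out ...]
) ([-0.53, 2.62, 0.31], np.float64(0.0)) ([-0.73, 2.44, 0.34], np.float64(0.0))
26 -1 0.051 -0.02 -0.082 -2.16 0.22 2.21 | cup [-0.14 -0.11  0.17] z [ 0.72 -0.14 -0.68] | ([-0.44, 2.91, 0.29], np.float64(0.0)) ([-0.66, 2.7, 0.31], np.float64(0.0)) ([-0.88, 2.48, 0.35], np.float64(0.0))
27 -1 0.046 -0.003 -0.084 -2.19 0.13 2.21 | cup [-0.14 -0.1   0.17] z [ 0.73 -0.08 -0.68] | ([-0.55, 3.02, 0.3], np.float64(0.0)) ([-0.78, 2.77, 0.31], np.float64(0.0)) ([-1.02, 2.48, 0.37], np.float64(0.0))
28 -1 0.04 0.014 -0.086 -2.21 0.05 2.21 | cup [-0.15 -0.08  0.17] z [ 0.74 -0.03 -0.67] | ([-0.64, 3.13, 0.31], np.float64(0.0)) ([-0.9, 2.81, 0.32], np.float64(0.0)) ([-1.15, 2.45, 0.39], np.float64(0.0))
```

Request:
send_rows(series="-1 0.002 -0.007 0.005 -0.11 0.03 0.13; -1 0.001 -0.018 0.01 -0.22 0.07 0.26; -1 -0.003 -0.031 0.015 -0.32 0.12 0.39; -1 -0.009 -0.047 0.02 -0.42 0.18 0.51; -1 -0.017 -0.067 0.02 -0.51 0.25 0.64; -1 -0.027 -0.089 0.02 -0.6 0.33 0.76; -1 -0.039 -0.116 0.02 -0.68 0.41 0.88; -1 -0.053 -0.145 0.02 -0.75 0.51 0.99; -1 -0.056 -0.154 0.02 -0.86 0.6 1.15; -1 -0.055 -0.162 0.02 -0.96 0.68 1.31; -1 -0.05 -0.169 0.01 -1.06 0.74 1.48")

```text
clock: 7.02
eef_pos: [0.4578, -0.3184, 0.2657]
tool_rot: [0.656, 0.725, -0.077, 0.195]
contact_force: [0.1, 1.1, -0.4]
opening: 1.0
```

```bash
python3 plan.py -.15 -.072 .14 45; cat > path2.py <<'E'
from sim import *
from plan import inv,cup,rot
from scipy.spatial.transform import Slerp
s=__import__('rig').robot.read_state();q0=np.array(s["joints"]);print(np.round(q0,3),np.round(fkp(q0)[0]-s["eef_pos"],4),s["clock"])
Qs=[q0,[.3,.2,-.05,2.15,1.2,.45,.2],[.45,.25,-.2,2.2,2.0,.4,-.4]]
T=[]
for i,n in((0,5),(1,6)):
    for k in range(1,n+1):
        p,R=fkp(np.array(Qs[i])+(np.array(Qs[i+1])-np.array(Qs[i]))*k/n);T.append((p+[0,0,0.],R))
p1,R1=T[-1];RT=rot(48)*Ro.from_euler('z',np.pi);pT=cup(-.15,-.08,.17)
N=8;sl=Slerp([0,1],Ro.concatenate([R1,RT]))
for k in range(1,N+1): T.append((p1+(pT-p1)*k/N,sl(k/N)))
sims={w:q0.copy() for w in(0,.02,.1)}
pb,Rb=s["eef_pos"],Ro.from_quat(s["tool_rot"])
for i,(p,R) in enumerate(T):
    z=R.apply([0,0,1])
    for w in sims: sims[w]=step(sims[w],p,R,w=w)
    rv=(R*Rb.inv()).as_rotvec()
    print(i,"-1",*np.round(p-pb,3),*np.round(rv,2),"| cup",np.round(inv(p),2),"z",np.round(z,2),"|",*[ (np.round(sims[w][[2,4,5]],2).tolist(),round(np.linalg.norm(fkp(sims[w])[0]-p),3)) for w in sims])
E
python3 path2.py
```

```text
shift [ 0.0908  0.1917 -0.1257] rot [ 1.063 -0.776 -1.424] world [ 0.549 -0.127  0.14 ] now cup [-0.234  -0.2668  0.2657] F [ 0.1  1.1 -0.4] j [-0.36  0.14  0.84  2.07  0.25  0.65  0.38] t 7.025
[-0.36   0.135  0.838  2.072  0.251  0.654  0.383] [ 0.0002 -0.0002  0.0003] 7.025
0 -1 0.007 -0.01 -0.007 -0.11 0.06 0.13 | cup [-0.23 -0.28  0.26] z [ 0.18 -0.44 -0.88] | ([0.84, 0.38, 0.59], np.float64(0.0)) ([0.76, 0.41, 0.6], np.float64(0.0)) ([0.56, 0.49, 0.63], np.float64(0.01))
1 -1 0.019 -0.014 -0.013 -0.21 0.1 0.28 | cup [-0.21 -0.28  0.25] z [ 0.21 -0.5  -0.84] | ([0.85, 0.49, 0.52], np.float64(0.0)) ([0.68, 0.57, 0.55], np.float64(0.0)) ([0.31, 0.68, 0.59], np.float64(0.0))
2 -1 0.037 -0.011 -0.019 -0.3 0.13 0.43 | cup [-0.2  -0.28  0.25] z [ 0.26 -0.53 -0.81] | ([0.85, 0.6, 0.44], np.float64(0.0)) ([0.61, 0.72, 0.48], np.float64(0.0)) ([0.16, 0.86, 0.55], np.float64(0.0))
3 -1 0.057 -0.001 -0.024 -0.38 0.15 0.6 | cup [-0.18 -0.27  0.24] z [ 0.33 -0.54 -0.77] | ([0.86, 0.71, 0.34], np.float64(0.0)) ([0.56, 0.89, 0.41], np.float64(0.0)) ([0.07, 1.02, 0.5], np.float64(0.0))
4 -1 0.0
[... 2376 characters left out ...]
 ([-0.43, 2.73, 0.28], np.float64(0.0)) ([-0.7, 2.51, 0.32], np.float64(0.0))
16 -1 0.098 0.142 -0.079 -0.49 -0.18 1.25 | cup [-0.14 -0.12  0.19] z [ 0.73 -0.15 -0.67] | ([-0.23, 3.11, 0.28], np.float64(0.0)) ([-0.57, 2.82, 0.29], np.float64(0.0)) ([-0.86, 2.53, 0.33], np.float64(0.0))
17 -1 0.094 0.163 -0.087 -0.46 -0.21 1.3 | cup [-0.15 -0.1   0.18] z [ 0.74 -0.09 -0.67] | ([-0.33, 3.23, 0.3], np.float64(0.0)) ([-0.7, 2.88, 0.3], np.float64(0.0)) ([-1.01, 2.51, 0.36], np.float64(0.0))
18 -1 0.091 0.184 -0.096 -0.43 -0.25 1.35 | cup [-0.15 -0.08  0.17] z [ 0.74 -0.03 -0.67] | ([-0.41, 3.33, 0.32], np.float64(0.0)) ([-0.82, 2.92, 0.31], np.float64(0.0)) ([-1.14, 2.47, 0.38], np.float64(0.0))
```

```bash
sed -i 's/^Qs=.*/Qs=[q0,[-.36,.17,.84,2.07,1.2,.5,.2],[-.3,.25,.75,2.15,2.3,.45,-.2]]/; s/w in(0,.02,.1)/w in(0,.005)/; s/(0,5),(1,6)/(0,6),(1,7)/' path2.py; python3 path2.py
```

```text
[-0.36   0.135  0.838  2.072  0.251  0.654  0.383] [ 0.0002 -0.0002  0.0003] 7.025
0 -1 0.001 -0.026 0.011 -0.12 0.04 0.07 | cup [-0.23 -0.29  0.28] z [ 0.18 -0.46 -0.87] | ([0.87, 0.4, 0.63], np.float64(0.0)) ([0.85, 0.41, 0.63], np.float64(0.0))
1 -1 0.004 -0.049 0.024 -0.23 0.07 0.14 | cup [-0.23 -0.32  0.29] z [ 0.19 -0.54 -0.82] | ([0.9, 0.55, 0.59], np.float64(0.0)) ([0.86, 0.56, 0.6], np.float64(0.0))
2 -1 0.011 -0.069 0.038 -0.34 0.11 0.22 | cup [-0.22 -0.34  0.3 ] z [ 0.2  -0.61 -0.77] | ([0.93, 0.69, 0.56], np.float64(0.0)) ([0.87, 0.72, 0.57], np.float64(0.0))
3 -1 0.021 -0.086 0.054 -0.44 0.14 0.31 | cup [-0.21 -0.35  0.32] z [ 0.23 -0.67 -0.71] | ([0.97, 0.84, 0.52], np.float64(0.0)) ([0.87, 0.87, 0.54], np.float64(0.0))
4 -1 0.033 -0.098 0.07 -0.54 0.17 0.4 | cup [-0.2  -0.36  0.34] z [ 0.27 -0.72 -0.64] | ([1.01, 0.98, 0.48], np.float64(0.0)) ([0.88, 1.03, 0.52], np.float64(0.0))
5 -1 0.047 -0.107 0.085 -0.64 0.2 0.49 | cup [-0.18 -0.37  0.35] z [ 0.31 -0.75 -0.59] | ([1.05, 1.13, 0.44], np.float64(0.0)) ([0.89, 1.19, 0.49], np.float64(0.0))
6 -1 0.056 -0.111 0.091 -0.
[... 1762 characters left out ...]
.54, 0.26], np.float64(0.0))
17 -1 0.107 0.086 -0.025 -0.7 0.0 1.28 | cup [-0.13 -0.18  0.24] z [ 0.72 -0.32 -0.62] | ([0.33, 2.87, 0.23], np.float64(0.0)) ([0.16, 2.76, 0.24], np.float64(0.0))
18 -1 0.102 0.119 -0.049 -0.61 -0.08 1.3 | cup [-0.14 -0.14  0.22] z [ 0.73 -0.22 -0.65] | ([0.1, 3.11, 0.25], np.float64(0.0)) ([-0.06, 2.99, 0.25], np.float64(0.0))
19 -1 0.096 0.151 -0.072 -0.52 -0.16 1.33 | cup [-0.14 -0.11  0.19] z [ 0.74 -0.12 -0.66] | ([-0.09, 3.32, 0.28], np.float64(0.0)) ([-0.26, 3.19, 0.27], np.float64(0.0))
20 -1 0.091 0.184 -0.096 -0.43 -0.25 1.35 | cup [-0.15 -0.08  0.17] z [ 0.74 -0.03 -0.67] | ([-0.23, 3.46, 0.34], np.float64(0.0)) ([-0.42, 3.33, 0.32], np.float64(0.0))
```

Request:
send_rows(series="-1 0.001 -0.026 0.011 -0.12 0.04 0.07; -1 0.004 -0.049 0.024 -0.23 0.07 0.14; -1 0.011 -0.069 0.038 -0.34 0.11 0.22; -1 0.021 -0.086 0.054 -0.44 0.14 0.31; -1 0.033 -0.098 0.07 -0.54 0.17 0.4; -1 0.047 -0.107 0.085 -0.64 0.2 0.49; -1 0.056 -0.111 0.091 -0.72 0.24 0.56; -1 0.067 -0.113 0.096 -0.8 0.28 0.64; -1 0.079 -0.111 0.099 -0.87 0.32 0.72; -1 0.087 -0.106 0.101 -0.94 0.35 0.81; -1 0.1 -0.099 0.1 -1 0.38 0.9; -1 0.11 -0.089 0.097 -1.06 0.4 1")

```text
clock: 8.52
eef_pos: [0.5681, -0.4069, 0.3611]
tool_rot: [0.04, 0.824, -0.434, 0.36]
contact_force: [-0.3, -1.0, -0.5]
opening: 1.0
```

```bash
cat > path3.py <<'E'
# straight interpolation to a cup pose: args x y z tilt yaw N
from sim import *
import sys
from plan import inv,cup,rot
from scipy.spatial.transform import Slerp
s=__import__('rig').robot.read_state();q0=np.array(s["joints"]);print(np.round(q0,3),"cup",np.round(inv(s["eef_pos"]),4),"F",np.round(s["contact_force"],1),s["clock"])
a=[float(v) for v in sys.argv[1:]];N=int(a[5])
RT=rot(a[3],a[4])*Ro.from_euler('z',np.pi);pT=cup(*a[:3])
pb,Rb=s["eef_pos"],Ro.from_quat(s["tool_rot"]);sl=Slerp([0,1],Ro.concatenate([Rb,RT]));q=q0
print("rotdeg",np.degrees((RT*Rb.inv()).magnitude()))
for k in range(1,N+1):
    p,R=pb+(pT-pb)*k/N,sl(k/N);q=step(q,p,R,w=0);rv=(R*Rb.inv()).as_rotvec()
    print("-1",*np.round(p-pb,4),*np.round(rv,3),"| cup",np.round(inv(p),3),"z",np.round(R.apply([0,0,1]),2),"y",np.round(R.apply([0,1,0]),2),"q",np.round(q,2),round(np.linalg.norm(fkp(q)[0]-p),3))
E
python3 path3.py -.15 -.08 .17 48 0 9
```

```text
[-0.478  0.272  0.984  2.165  2.255  0.405 -0.283] cup [-0.1207 -0.3513  0.3611] F [-0.3 -1.  -0.5] 8.525
rotdeg 50.7948388594096
-1 -0.0022 0.0302 -0.0212 0.087 -0.003 0.045 | cup [-0.124 -0.321  0.34 ] z [ 0.59 -0.69 -0.42] y [ 0.35  0.69 -0.63] q [-0.48  0.23  0.94  2.2   2.27  0.37 -0.32] 0.0
-1 -0.0044 0.0605 -0.0425 0.175 -0.006 0.091 | cup [-0.127 -0.291  0.319] z [ 0.62 -0.62 -0.48] y [ 0.32  0.76 -0.56] q [-0.46  0.19  0.89  2.24  2.31  0.33 -0.38] 0.0
-1 -0.0066 0.0907 -0.0637 0.262 -0.009 0.136 | cup [-0.13  -0.261  0.297] z [ 0.65 -0.54 -0.53] y [ 0.29  0.82 -0.49] q [-0.41  0.17  0.8   2.27  2.38  0.29 -0.48] 0.0
-1 -0.0088 0.121 -0.0849 0.349 -0.012 0.182 | cup [-0.134 -0.231  0.276] z [ 0.68 -0.47 -0.57] y [ 0.25  0.87 -0.42] q [-0.32  0.15  0.68  2.29  2.51  0.25 -0.64] 0.0
-1 -0.011 0.1512 -0.1062 0.437 -0.015 0.227 | cup [-0.137 -0.201  0.255] z [ 0.7  -0.38 -0.61] y [ 0.21  0.92 -0.34] q [-0.18  0.15  0.51  2.32  2.7   0.23 -0.87] 0.0
-1 -0.0132 0.1814 -0.1274 0.524 -0.018 0.273 | cup [-0.14  -0.17   0.234] z [ 0.71 -0.3  -0.63] y [ 0.17  0.95 -0.26] q [-0.    0.15  0.3   2.34  2.94  0.23 -1.13] 0.0
-1 -0.0154 0.2117 -0.1486 0.611 -0.021 0.318 | cup [-0.143 -0.14   0.212] z [ 0.73 -0.21 -0.65] y [ 0.12  0.98 -0.17] q [ 0.18  0.18  0.1   2.36  3.17  0.25 -1.38] 0.0
-1 -0.0176 0.2419 -0.1698 0.699 -0.023 0.364 | cup [-0.147 -0.11   0.191] z [ 0.74 -0.12 -0.67] y [ 0.08  0.99 -0.09] q [ 0.32  0.21 -0.07  2.38  3.36  0.29 -1.59] 0.0
-1 -0.0198 0.2722 -0.1911 0.786 -0.026 0.409 | cup [-0.15 -0.08  0.17] z [ 0.74 -0.03 -0.67] y [ 0.03  1.   -0.  ] q [ 0.42  0.25 -0.19  2.4   3.49  0.35 -1.73] 0.0
```

Request:
send_rows(series="-1 -0.01 0.03 -0.021 0.087 -0.003 0.045; -1 -0.015 0.06 -0.042 0.175 -0.006 0.091; -1 -0.02 0.09 -0.064 0.262 -0.009 0.136; -1 -0.022 0.12 -0.085 0.349 -0.012 0.182; -1 -0.022 0.15 -0.106 0.437 -0.015 0.227; -1 -0.022 0.181 -0.127 0.524 -0.018 0.273; -1 -0.022 0.211 -0.149 0.611 -0.021 0.318; -1 -0.02 0.242 -0.17 0.699 -0.023 0.364; -1 -0.02 0.272 -0.191 0.786 -0.026 0.409; -1 -0.02 0.272 -0.191 0.786 -0.026 0.409; -1 -0.02 0.272 -0.191 0.786 -0.026 0.409")

```text
clock: 9.9
eef_pos: [0.548, -0.136, 0.1724]
tool_rot: [0.019, 0.913, -0.008, 0.407]
contact_force: [-1.1, -0.5, -1.0]
opening: 0.999
```

```bash
python3 path3.py -.082 -.074 .145 48 0 3;  python3 - <<'E'
from rig import robot
import cv2,numpy as np
a=robot.read_camera("scene")["img"][:,:,::-1]
b=robot.read_camera("side")["img"][:,:,::-1]
im=np.hstack([cv2.resize(a[60:300,190:430],(400,400)),cv2.resize(b[30:270,120:360],(400,400))])
cv2.imwrite("pics/m3.png",im)
E
```

```text
[ 0.37   0.245 -0.137  2.398  3.51   0.347 -1.763] cup [-0.1503 -0.0813  0.1724] F [-1.1 -0.5 -1. ] 9.9
rotdeg 0.3794219787420309
-1 0.0228 0.0016 -0.0091 -0.0 0.0 0.002 | cup [-0.128 -0.079  0.163] z [ 0.74 -0.03 -0.67] y [0.04 1.   0.  ] q [ 0.34  0.29 -0.12  2.36  3.47  0.35 -1.73] 0.0
-1 0.0457 0.0033 -0.0183 -0.0 0.001 0.004 | cup [-0.105 -0.076  0.154] z [ 0.74 -0.03 -0.67] y [0.04 1.   0.  ] q [ 0.31  0.34 -0.11  2.32  3.44  0.36 -1.71] 0.0
-1 0.0685 0.0049 -0.0274 -0.0 0.001 0.006 | cup [-0.082 -0.074  0.145] z [ 0.74 -0.03 -0.67] y [ 0.03  1.   -0.  ] q [ 0.28  0.38 -0.09  2.28  3.41  0.36 -1.69] 0.0
```

View pics/m3.png

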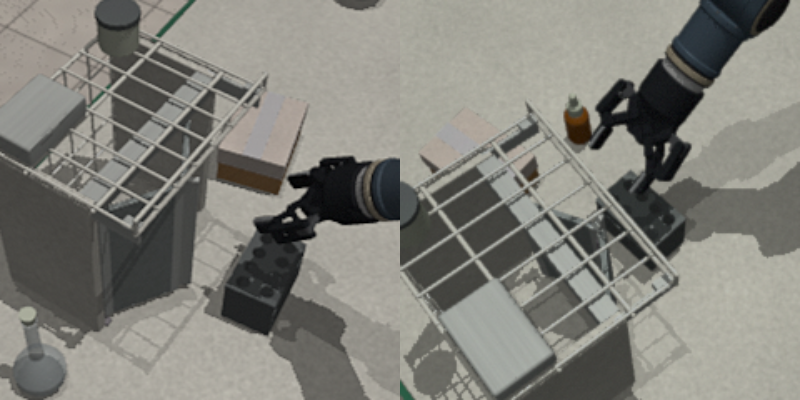

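Request:
send_rows(series="-1 0.023 0 -0.009 0 0 0.002; -1 0.046 0.002 -0.018 0 0 0.004; -1 0.068 0.003 -0.027 0 0 0.006; -1 0.068 0.003 -0.027 0 0 0.006")

```text
clock: 10.5
eef_pos: [0.6174, -0.1302, 0.1451]
tool_rot: [0.014, 0.913, -0.006, 0.407]
contact_force: [-0.5, -0.5, 1.0]
opening: 1.003
```

```bash
python3 path3.py -.096 -.045 .145 48 0 3;  python3 - <<'E'
from rig import robot
import cv2,numpy as np
a=robot.read_camera("scene")["img"][:,:,::-1]
b=robot.read_camera("wrist")["img"][:,:,::-1]
im=np.hstack([cv2.resize(a[80:260,230:410],(400,400)),cv2.resize(b,(400,300))[:,:] if 0 else cv2.copyMakeBorder(cv2.resize(b,(400,300)),0,100,0,0,0)])
cv2.imwrite("pics/m4.png",im)
E
```

```text
[ 0.276  0.38  -0.091  2.282  3.42   0.361 -1.698] cup [-0.0811 -0.0731  0.1451] F [-0.5 -0.5  1. ] 10.5
rotdeg 0.2899449431360636
-1 -0.0046 0.0095 -0.0 0.0 0.0 -0.002 | cup [-0.086 -0.064  0.145] z [ 0.74 -0.02 -0.67] y [0.03 1.   0.  ] q [ 0.25  0.37 -0.08  2.3   3.39  0.37 -1.68] 0.0
-1 -0.0093 0.0191 -0.0001 0.0 0.001 -0.003 | cup [-0.091 -0.054  0.145] z [ 0.74 -0.02 -0.67] y [0.03 1.   0.  ] q [ 0.21  0.36 -0.06  2.31  3.35  0.38 -1.67] 0.0
-1 -0.0139 0.0286 -0.0001 0.0 0.001 -0.005 | cup [-0.096 -0.045  0.145] z [ 0.74 -0.03 -0.67] y [ 0.03  1.   -0.  ] q [ 0.17  0.36 -0.05  2.33  3.31  0.38 -1.65] 0.0
```

View pics/m4.png

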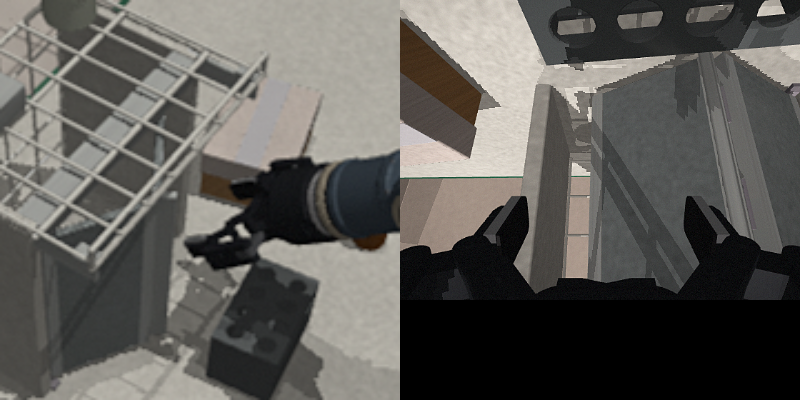

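Request:
send_rows(series="-1 0 0.008 0 0 0 0; -1 0 0.015 0 0 0 0; -1 -0.006 0.02 0 0 0 0; -1 -0.013 0.027 0 0 0 0; -1 -0.019 0.033 0 0 0 0; -1 -0.024 0.041 0 0 0 0; -1 -0.027 0.048 0 0 0 0")

```text
clock: 11.48
eef_pos: [0.5882, -0.0823, 0.1445]
tool_rot: [0.015, 0.914, -0.006, 0.406]
contact_force: [0.7, 0.4, 0.1]
opening: 1.002
```

```bash
python3 path3.py -.1165 .021 .145 48 0 1;  python3 - <<'E'
from rig import robot
import cv2,numpy as np
a=robot.read_camera("scene")["img"][:,:,::-1]
b=robot.read_camera("wrist")["img"][:,:,::-1]
im=np.hstack([cv2.resize(a[80:260,230:410],(400,400)),cv2.copyMakeBorder(cv2.resize(b,(400,300)),0,100,0,0,0)])
cv2.imwrite("pics/m5.png",im)
E
```

```text
[ 0.113  0.335 -0.025  2.37   3.238  0.401 -1.615] cup [-0.1119 -0.0263  0.1445] F [0.7 0.4 0.1] 11.475
rotdeg 0.2062526211923649
-1 -0.0029 0.0474 0.0005 -0.001 -0.0 -0.003 | cup [-0.117  0.021  0.145] z [ 0.74 -0.03 -0.67] y [ 0.03  1.   -0.  ] q [-0.07  0.32  0.04  2.39  3.04  0.41 -1.53] 0.0
```

View pics/m5.png

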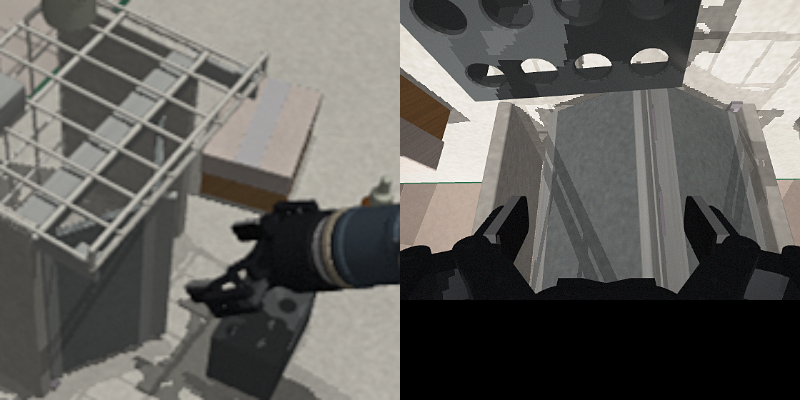

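Request:
send_rows(series="1 -0.006 -0.01 0 0 0 0; 1 -0.006 -0.01 0 0 0 0; 1 -0.006 -0.01 0 0 0 0; 1 -0.006 -0.01 0 0 0 0; 1 0.008 -0.01 0 0 0 0; 1 0.02 -0.01 0 0 0 0", newtons=20)

```text
clock: 12.32
eef_pos: [0.6102, -0.0927, 0.1449]
tool_rot: [0.015, 0.913, -0.006, 0.407]
contact_force: [0.2, -0.8, 0.4]
opening: 0.003
```

```bash
python3 path3.py -.080 -.03 .145 48 0 1;  cat > look.py <<'E'
from rig import robot
import cv2,numpy as np,sys
a=robot.read_camera("scene")["img"][:,:,::-1]
b=robot.read_camera("wrist")["img"][:,:,::-1]
im=np.hstack([cv2.resize(a[80:260,230:410],(400,400)),cv2.copyMakeBorder(cv2.resize(b,(400,300)),0,100,0,0,0)])
cv2.imwrite(f"pics/{sys.argv[1]}.png",im)
E
python3 look.py m6
```

```text
[ 0.144  0.361 -0.038  2.32   3.275  0.378 -1.634] cup [-0.0896 -0.0359  0.1449] F [ 0.2 -0.8  0.4] 12.325
rotdeg 0.21750798976326055
-1 0.0098 0.0055 0.0001 -0.001 0.001 -0.004 | cup [-0.08  -0.03   0.145] z [ 0.74 -0.03 -0.67] y [ 0.03  1.   -0.  ] q [ 0.12  0.37 -0.02  2.3   3.25  0.37 -1.62] 0.0
```

View pics/m6.png

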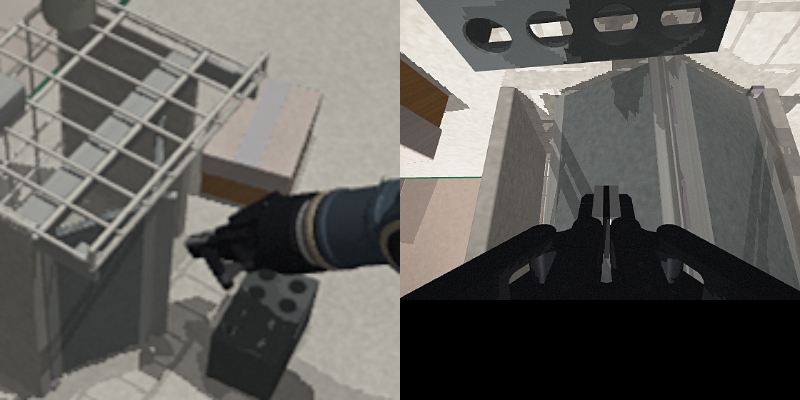

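Request:
send_rows(series="1 0.01 0 0 0 0 0; 1 0.012 0.006 0 0 0 0; 1 0.012 0.012 0 0 0 0; 1 0.012 0.018 0 0 0 0; 1 0.012 0.022 0 0 0 0")

```text
clock: 13.05
eef_pos: [0.6198, -0.073, 0.1442]
tool_rot: [0.017, 0.914, -0.007, 0.406]
contact_force: [-3.4, -8.2, 2.4]
opening: 0.001
```

```bash
python3 path3.py -.080 -.01 .145 48 0 1; python3 look.py m7
```

```text
[ 0.058  0.367  0.     2.309  3.187  0.371 -1.599] cup [-0.0807 -0.0159  0.1442] F [-3.4 -8.2  2.4] 13.05
rotdeg 0.144992470381875
-1 0.0009 0.0058 0.0008 -0.001 -0.002 0.002 | cup [-0.08  -0.01   0.145] z [ 0.74 -0.03 -0.67] y [ 0.03  1.   -0.  ] q [ 0.04  0.37  0.01  2.31  3.17  0.37 -1.59] 0.0
```

View pics/m7.png

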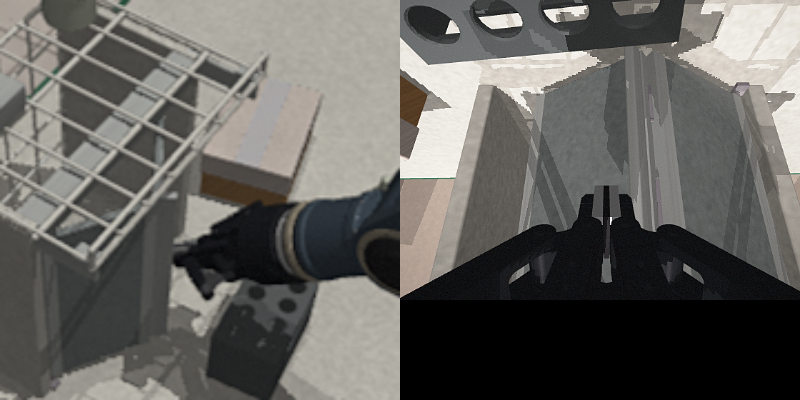

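Request:
send_rows(series="1 -0.005 0.004 0 0 0 0; 1 -0.011 0.009 0 0 0 0; 1 -0.016 0.013 0 0 0 0; 1 -0.021 0.02 0 0 0 0; 1 -0.025 0.026 0 0 0 0; 1 -0.029 0.033 0 0 0 0; 1 -0.031 0.042 0 0 0 0; 1 -0.033 0.051 0 0 0 0")

```text
clock: 14.15
eef_pos: [0.5875, -0.0192, 0.1447]
tool_rot: [0.015, 0.913, -0.006, 0.407]
contact_force: [-0.3, -3.2, 0.1]
opening: 0.002
```

```bash
python3 path3.py -.117 .0635 .145 48 0 1; python3 look.py m8
```

```text
[-0.129  0.325  0.06   2.392  2.983  0.413 -1.51 ] cup [-0.1148  0.0368  0.1447] F [-0.3 -3.2  0.1] 14.15
rotdeg 0.20517577949071164
-1 -0.0012 0.0268 0.0003 -0.001 0.0 -0.003 | cup [-0.117  0.064  0.145] z [ 0.74 -0.03 -0.67] y [ 0.03  1.   -0.  ] q [-0.23  0.32  0.09  2.4   2.87  0.42 -1.46] 0.0
```

View pics/m8.png

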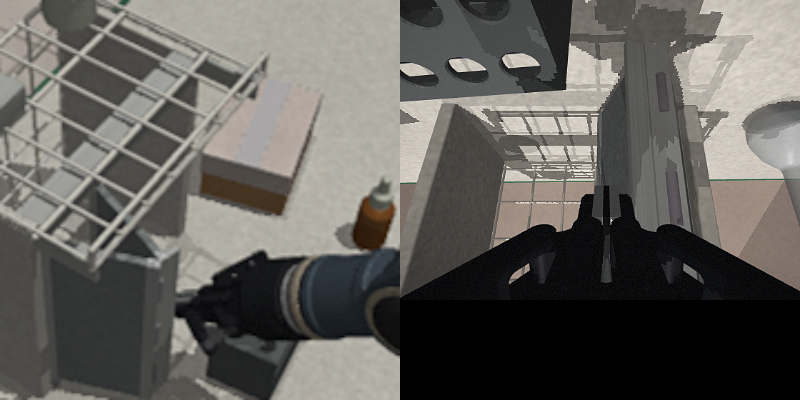

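Works: the door is following the finger. Continue to the stop.

Request:
send_rows(series="1 -0.001 0.008 0 0 0 0; 1 -0.001 0.016 0 0 0 0; 1 -0.001 0.023 0 0 0 0; 1 -0.001 0.027 0 0 0 0; 1 -0.001 0.03 0 0 0 0")

```text
clock: 14.88
eef_pos: [0.5868, 0.0078, 0.1446]
tool_rot: [0.017, 0.913, -0.007, 0.407]
contact_force: [1.2, -10.1, -1.0]
opening: 0.002
```

```bash
python3 path3.py -.117 .0635 .145 48 0 1; python3 look.py m9
```

```text
[-0.237  0.325  0.097  2.395  2.858  0.419 -1.457] cup [-0.1165  0.0638  0.1446] F [  1.2 -10.1  -1. ] 14.875
rotdeg 0.1452204845161578
-1 -0.0005 -0.0003 0.0004 -0.001 0.0 0.002 | cup [-0.117  0.064  0.145] z [ 0.74 -0.03 -0.67] y [ 0.03  1.   -0.  ] q [-0.23  0.32  0.09  2.4   2.87  0.42 -1.46] 0.0
```

View pics/m9.png

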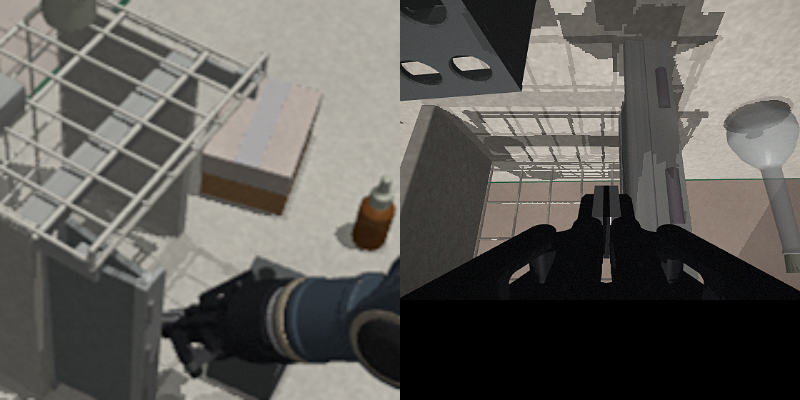

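Request:
send_rows(series="1 0 0.003 0 0 0 0; 1 0 0.004 0 0 0 0; 1 0 0.004 0 0 0 0")

```text
clock: 15.35
eef_pos: [0.5867, 0.008, 0.1446]
tool_rot: [0.02, 0.913, -0.009, 0.407]
contact_force: [1.3, -14.3, -0.5]
opening: -0.002
```

```bash
python3 path3.py -.13 .03 .19 48 0 1
```

```text
[-0.25   0.326  0.106  2.395  2.841  0.42  -1.451] cup [-0.1166  0.064   0.1446] F [  1.3 -14.3  -0.5] 15.35
rotdeg 0.5574377532951518
-1 -0.0146 -0.0335 0.0454 0.0 0.001 0.01 | cup [-0.13  0.03  0.19] z [ 0.74 -0.03 -0.67] y [ 0.03  1.   -0.  ] q [-0.15  0.2   0.1   2.39  2.95  0.29 -1.47] 0.0
```

Request:
send_rows(series="1 -0.002 -0.012 0 0 0 0.01; 1 -0.012 -0.03 0.015 0 0 0.01; 1 -0.015 -0.034 0.045 0 0 0.01; 1 -0.015 -0.034 0.055 0 0 0.01")

```text
clock: 15.85
eef_pos: [0.5719, -0.0195, 0.2011]
tool_rot: [0.01, 0.913, -0.004, 0.408]
contact_force: [0.8, -0.6, -0.4]
opening: 0.001
```

```bash
cat > scan.py <<'E'
from ik import *
from plan import cup,rot
s=__import__('rig').robot.read_state();q0=np.array(s["joints"]);print(np.round(q0,2),s["clock"],np.round(s["eef_pos"],3))
for x in (-.235,-.2,-.16,-.12):
  for t in (0,15,25,35,45):
    R=rot(t)*Ro.from_euler('z',np.pi)
    b=[]
    for x0 in (q0,[1.0,.6,-1.1,2.2,1.5,.45,-.2],[.2,.6,0,2.2,0.2,.6,1.5],[.5,.6,-.5,2.2,1.0,.6,.8]):
        f=lambda q:np.concatenate([(fkp(q)[0]-cup(x,-.05,.05))*10,(fkp(q)[1]*R.inv()).as_rotvec()*3,1e-4*(q-x0)])
        r=least_squares(f,np.clip(x0,lo+.02,hi-.02),bounds=(lo,hi),max_nfev=80)
        b.append((round(np.linalg.norm(r.fun[:6]),3),np.round(r.x,2).tolist()))
    ok=[v for v in b if v[0]<.01]
    print(x,t,[v[1] for v in ok] if ok else min(b))
E
python3 scan.py
```

```text
[-0.16  0.17  0.1   2.39  2.94  0.26 -1.45] 15.85 [ 0.572 -0.019  0.201]
-0.235 0 [[0.67, 0.53, -0.67, 2.14, 0.55, 0.65, 1.14], [0.87, 0.65, -0.96, 2.13, 0.79, 0.78, 0.93], [0.22, 0.44, -0.12, 2.16, 0.1, 0.54, 1.57], [0.69, 0.54, -0.71, 2.14, 0.58, 0.66, 1.12]]
-0.235 15 [[0.68, 0.45, -0.64, 2.3, 0.9, 0.31, 0.82], [1.02, 0.65, -1.09, 2.29, 1.24, 0.58, 0.53], [0.43, 0.4, -0.34, 2.32, 0.53, 0.21, 1.17], [0.82, 0.51, -0.82, 2.3, 1.06, 0.4, 0.68]]
-0.235 25 [[0.69, 0.44, -0.62, 2.41, 1.97, 0.21, -0.23], [1.12, 0.73, -1.21, 2.39, 1.71, 0.62, 0.14], [0.87, 0.52, -0.85, 2.4, 1.81, 0.33, -0.03], [0.9, 0.53, -0.89, 2.4, 1.79, 0.35, -0.01]]
-0.235 35 (np.float64(0.137), [1.24, 0.96, -1.39, 2.45, 1.98, 0.85, 0.03])
-0.235 45 (np.float64(0.458), [1.28, 1.05, -1.39, 2.45, 2.17, 0.86, -0.0])
-0.2 0 [[0.53, 0.53, -0.52, 2.07, 0.43, 0.65, 1.25], [0.82, 0.67, -0.93, 2.05, 0.77, 0.8, 0.96], [0.18, 0.48, -0.08, 2.09, 0.06, 0.58, 1.6], [0.63, 0.57, -0.66, 2.06, 0.55, 0.69, 1.15]]
-0.2 15 [[0.94, 0.65, -1.02, 2.22, 1.18, 0.57, 0.6], [0.4, 0.43, -0.32, 2.24, 0.47, 0.25, 1.22], [0.76, 0.54, -0.77, 2.23, 0.
[... 1429 characters left out ...]
.53, 1.88, 0.45, 0.75, 1.25]]
-0.12 15 [[0.79, 0.68, -0.89, 2.05, 1.04, 0.58, 0.75], [0.29, 0.51, -0.22, 2.07, 0.28, 0.32, 1.4], [0.66, 0.61, -0.7, 2.05, 0.87, 0.48, 0.88]]
-0.12 25 [[0.85, 0.68, -0.92, 2.16, 1.5, 0.47, 0.33], [0.54, 0.54, -0.51, 2.17, 1.36, 0.21, 0.38], [0.79, 0.65, -0.85, 2.16, 1.48, 0.41, 0.33]]
-0.12 35 [[0.22, 0.5, -0.09, 2.29, 3.24, 0.25, -1.56], [0.95, 0.78, -1.04, 2.26, 2.04, 0.57, -0.11], [0.8, 0.65, -0.81, 2.26, 2.19, 0.42, -0.35], [0.93, 0.76, -1.02, 2.26, 2.06, 0.55, -0.14]]
-0.12 45 [[0.19, 0.55, -0.05, 2.38, 3.26, 0.57, -1.57], [1.01, 0.88, -1.09, 2.34, 2.44, 0.75, -0.38], [0.8, 0.7, -0.79, 2.35, 2.67, 0.61, -0.76], [0.92, 0.79, -0.96, 2.35, 2.54, 0.67, -0.56]]
```

```bash
cat > s2.py <<'E'
from sim import *
import sys
from plan import inv,cup,rot
from scipy.spatial.transform import Slerp
s=__import__('rig').robot.read_state();q=np.array(s["joints"])
P,RR=np.array(s["eef_pos"]),Ro.from_quat(s["tool_rot"])
# waypoints: x y z tilt roll(lean about world x, deg) yaw N
for wp in eval(sys.argv[1]):
    x,y,z,t,ln,yw,N=wp
    RT=Ro.from_euler('x',np.radians(ln))*rot(t,yw)*Ro.from_euler('z',np.pi);pT=cup(x,y,z)
    sl=Slerp([0,1],Ro.concatenate([RR,RT]))
    for k in range(1,N+1):
        p,R=P+(pT-P)*k/N,sl(k/N);q=step(q,p,R)
    pp,Rq=fkp(q)
    print(wp,np.round(q,2),round(np.linalg.norm(pp-pT),3),round(np.degrees((Rq*RT.inv()).magnitude()),1),"rot/row",round(np.degrees((RT*RR.inv()).magnitude())/N,1))
    P,RR=pT,RT
E
python3 s2.py "[(-.16,-.03,.2,40,0,0,4),(-.2,-.05,.2,30,0,0,4),(-.235,-.05,.17,25,0,0,4),(-.24,-.05,.05,20,0,0,4)]"
echo; python3 s2.py "[(-.15,0,.2,45,25,0,5),(-.2,-.0,.2,30,30,0,5),(-.235,-.05,.17,20,15,0,5),(-.24,-.05,.05,20,0,0,4)]"
echo; python3 s2.py "[(-.15,0,.2,45,-25,0,5),(-.2,-.0,.2,30,-30,0,5),(-.235,-.05,.17,20,-15,0,5),(-.24,-.05,.05,20,0,0,4)]"
```

```text
(-0.16, -0.03, 0.2, 40, 0, 0, 4) [ 0.32  0.13 -0.23  2.34  3.56  0.21 -1.96] 0.055 11.1 rot/row 2.0
(-0.2, -0.05, 0.2, 30, 0, 0, 4) [ 1.22  0.5  -1.33  2.26  4.18  0.21 -2.66] 0.194 42.9 rot/row 2.5
(-0.235, -0.05, 0.17, 25, 0, 0, 4) [ 1.85  0.58 -1.39  2.31  4.18  0.21 -2.66] 0.169 55.8 rot/row 1.2
(-0.24, -0.05, 0.05, 20, 0, 0, 4) [ 1.51  0.65 -1.39  2.31  4.18  0.21 -2.62] 0.225 53.7 rot/row 1.2

(-0.15, 0, 0.2, 45, 25, 0, 5) [ 0.96  0.34 -0.92  2.31  4.18  0.23 -2.66] 0.054 4.1 rot/row 5.0
(-0.2, -0.0, 0.2, 30, 30, 0, 5) [ 1.76  1.06 -1.39  2.26  4.18  0.21 -2.66] 0.173 52.2 rot/row 3.2
(-0.235, -0.05, 0.17, 20, 15, 0, 5) [ 2.08  1.3  -1.39  2.27  4.18  0.21 -2.66] 0.273 90.2 rot/row 3.5
(-0.24, -0.05, 0.05, 20, 0, 0, 4) [ 1.45  0.6  -1.39  2.33  4.18  0.21 -2.6 ] 0.231 50.0 rot/row 3.7

(-0.15, 0, 0.2, 45, -25, 0, 5) [-0.8   0.22  0.65  2.44  2.13  0.42 -0.52] 0.0 0.0 rot/row 5.0
(-0.2, -0.0, 0.2, 30, -30, 0, 5) [-1.06  0.18  0.82  2.38  1.2   0.51  0.37] 0.0 0.0 rot/row 3.1
(-0.235, -0.05, 0.17, 20, -15, 0, 5) [-0.69  0.12  0.72  2.36  0.5   0.37  1.15] 0.0 0.0 rot/row 3.7
(-0.24, -0.05, 0.05, 20, 0, 0, 4) [ 0.13  0.36 -0.07  2.39 -0.28  0.21  1.97] 0.068 11.1 rot/row 3.7
```

```bash
cat > rackfit.py <<'E'
from rig import robot
from h import *
import cv2,sys
from scipy.optimize import minimize
from plan import C,YAW,inv
cams=[(n,robot.read_camera(n)) for n in sys.argv[2].split(",")]
obs=[]
for n,c in cams:
    r=robot.silhouettes(c,"rack_center")
    if r: obs.append((n,c,r[0]["region"],r[0]["p"])); print(n,r[0]["p"],r[0]["rect"],r[0]["region"].sum())
def poly(c,p):
    x,y,a=p;co,s=np.cos(a),np.sin(a)
    v=np.array([[x+co*u-s*w,y+s*u+co*w,z] for u in(-.0375,.0375) for w in(-.06,.06) for z in(0,.08)])
    return cv2.convexHull(proj(c,v).astype(np.float32))
def mask(c,p):
    m=np.zeros((420*4,560*4),np.uint8);cv2.fillPoly(m,[np.round(poly(c,p)*4+2-.5).astype(np.int32)],1);return cv2.resize(m.astype(np.float32),(560,420),interpolation=cv2.INTER_AREA)
def cost(p,ob=None):
    return sum(np.abs(mask(c,p)-g).sum() for n,c,g,_ in (ob or obs))
x0=[float(v) for v in sys.argv[3:6]]
for ob in [obs]+([[o] for o in obs] if len(obs)>1 else []):
    r=minimize(cost,x0,args=(ob,),method="Nelder-Mead",options=dict(initial_simplex=[x0,[x0[0]+.01,*x0[1:]],[x0[0],x0[1]+.01,x0[2]],[*x0[:2],x0[2]+.08]],xatol=1e-4,fatol=.5))
    print([o[0] for o in ob],np.round(r.x,4),round(r.fun),"cup",np.round(inv([*r.x[:2],0])[:2],4),"yaw rel",round(r.x[2]-YAW,3))
ims=[]
for n,c,g,_ in obs:
    im=np.ascontiguousarray(c["img"][:,:,::-1]);cv2.polylines(im,[np.round(poly(c,r.x if 0 else x0)).astype(np.int32)],True,(0,255,0));
    im[cv2.morphologyEx(g.astype(np.uint8),cv2.MORPH_GRADIENT,np.ones((2,2)))>0]=(0,0,255);ims.append(cv2.resize(im,(400,300)))
cv2.imwrite(f"pics/{sys.argv[1]}.png",np.hstack(ims))
E
python3 rackfit.py r1 scene,side .535 -.097 0
```

```text
scene 0.88 [321.0, 221.9, 45.8, 36.6] 1251
side 0.82 [240.6, 132.8, 49.1, 52.7] 873
['scene', 'side'] [ 0.5333 -0.1021  0.0677] 1914 cup [-0.1661 -0.0479] yaw rel 0.103
['scene'] [ 0.5346 -0.0982  0.1029] 828 cup [-0.165 -0.044] yaw rel 0.138
['side'] [ 0.5341 -0.1045  0.0235] 1056 cup [-0.1652 -0.0504] yaw rel 0.058
```

View pics/r1.png

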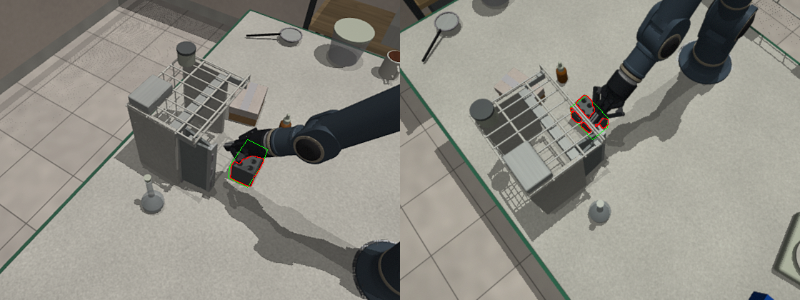

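```bash
python3 - <<'E'
import cv2,numpy as np
a=cv2.imread("pics/scene0.png");b=cv2.imread("pics/side0.png")
f=lambda im,x,y:cv2.resize(im[y:y+66,x:x+56],(400,471),interpolation=cv2.INTER_CUBIC)
cv2.imwrite("pics/z2.png",np.hstack([f(a,320,195),f(b,236,126)]))
E
```

```text
(no output)
```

View pics/z2.png

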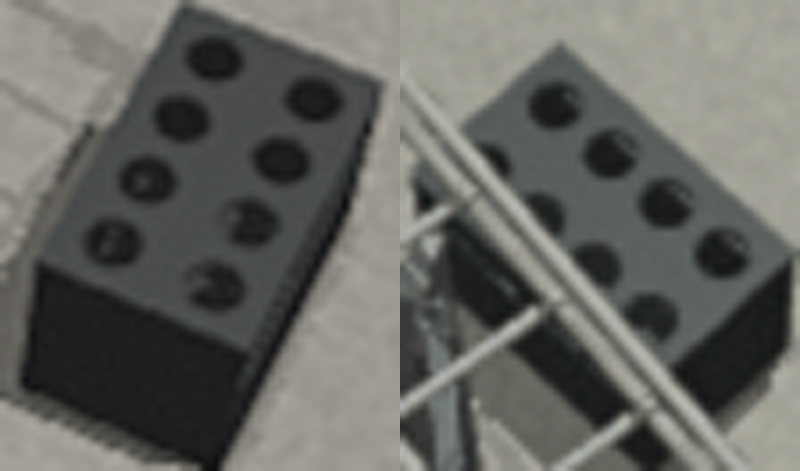

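```bash
python3 - <<'E'
from rig import robot
from h import *
from plan import inv,YAW
from scipy.optimize import least_squares
a=robot.read_camera("scene");b=robot.read_camera("side")
X,Y=.0375,.06
O=[(a,X,-Y,.08,345.9,195.4),(a,-X,-Y,.08,373.5,207.3),(a,X,Y,.08,325.3,231.7),(a,-X,Y,.08,354.3,244.3),(a,X,Y,0,323.1,248.9),(a,-X,Y,0,349.4,260.1),
(b,-X,-Y,.08,258.7,131.9),(b,-X,Y,.08,291.3,162.1),(b,X,Y,.08,274.5,177.1),(b,-X,Y,0,290.3,175)]
def f(p,O=O):
    c,s=np.cos(p[2]),np.sin(p[2])
    return np.concatenate([proj(k,[p[0]+c*x-s*y,p[1]+s*x+c*y,z])-[u,v] for k,x,y,z,u,v in O])
for o in (O,O[:6],O[6:]):
    r=least_squares(f,[.535,-.1,0],args=(o,));print(np.round(r.x,4),"cup",np.round(inv([*r.x[:2],0])[:2],4),"rel yaw",round(r.x[2]-YAW,3),np.round(r.fun,1))
E
```

```text
[ 0.531  -0.1004  0.0855] cup [-0.1685 -0.0463] rel yaw 0.12 [-0.4 -0.4  0.8 -0.6 -0.2 -0.1  0.8  0.3 -0.6  0.5  1.4  1.8 -0.1 -0.3
  0.9 -1.2 -3.5  3.2  0.7 -0.6]
[ 0.5317 -0.1007  0.0749] cup [-0.1678 -0.0466] rel yaw 0.11 [-0.3 -0.6  0.8 -0.6 -0.6 -0.5  0.2  0.  -1.   0.   0.9  1.5]
[ 0.5299 -0.0998  0.1055] cup [-0.1696 -0.0458] rel yaw 0.14 [-0.2 -0.3  1.4 -1.8 -2.4  3.   1.3 -1.1]
```

```bash
python3 s2.py "[(-.15,0,.22,45,-25,0,5),(-.2,-.02,.22,30,-30,0,5),(-.245,-.05,.18,8,-8,0,6),(-.245,-.05,.12,8,0,0,4),(-.245,-.05,.035,8,0,0,3),(-.13,-.04,.035,12,0,0,12)]"
python3 path3.py -.15 0 .22 45 0 1
```

```text
(-0.15, 0, 0.22, 45, -25, 0, 5) [-0.88  0.17  0.73  2.42  1.99  0.4  -0.36] 0.0 0.0 rot/row 5.0
(-0.2, -0.02, 0.22, 30, -30, 0, 5) [-1.03  0.11  0.83  2.37  1.18  0.55  0.46] 0.0 0.0 rot/row 3.1
(-0.245, -0.05, 0.18, 8, -8, 0, 6) [-0.61  0.16  0.73  2.22  0.04  0.64  1.63] 0.0 0.0 rot/row 5.3
(-0.245, -0.05, 0.12, 8, 0, 0, 4) [-0.35  0.28  0.57  2.25 -0.34  0.54  2.01] 0.0 0.0 rot/row 2.0
(-0.245, -0.05, 0.035, 8, 0, 0, 3) [-0.17  0.44  0.38  2.3  -0.56  0.33  2.22] 0.0 0.0 rot/row 0.0
(-0.13, -0.04, 0.035, 12, 0, 0, 12) [-0.19  0.55  0.37  2.1  -0.59  0.37  2.18] 0.0 0.0 rot/row 0.3
[-0.164  0.179  0.099  2.387  2.938  0.261 -1.446] cup [-0.1311  0.0362  0.1982] F [-0.4  0.1 -0.8] 16.15
rotdeg 2.970188909851792
-1 -0.0201 -0.0355 0.0218 0.001 0.05 -0.015 | cup [-0.15 -0.    0.22] z [ 0.71 -0.02 -0.71] y [ 0.03  1.   -0.  ] q [-0.03  0.1   0.06  2.37  3.1   0.21 -1.54] 0.029
```

```bash
cat > rows.py <<'E'
import sys
from plan import *
from scipy.spatial.transform import Slerp
s=robot.read_state();P0,R0=np.array(s["eef_pos"]),Ro.from_quat(s["tool_rot"]);P,RR=P0,R0
for wp in eval(sys.argv[1]):
    x,y,z,t,ln,yw,N=wp
    RT=Ro.from_euler('x',np.radians(ln))*rot(t,yw)*Ro.from_euler('z',np.pi);pT=cup(x,y,z);sl=Slerp([0,1],Ro.concatenate([RR,RT]))
    for k in range(1,N+1):
        p,R=P+(pT-P)*k/N,sl(k/N);print(*np.round(p-P0,3),*np.round((R*R0.inv()).as_rotvec(),2),end="; ")
    print();P,RR=pT,RT
E
python3 rows.py "[(-.15,0,.22,45,-25,0,3),(-.2,-.02,.22,30,-30,0,3),(-.245,-.05,.18,8,-8,0,5)]"
```

```text
-0.007 -0.012 0.007 -0.15 0.02 -0.01; -0.013 -0.024 0.015 -0.29 0.03 -0.02; -0.02 -0.036 0.022 -0.44 0.05 -0.03; 
-0.037 -0.042 0.022 -0.46 0.13 -0.05; -0.054 -0.048 0.022 -0.49 0.22 -0.07; -0.071 -0.054 0.022 -0.51 0.3 -0.1; 
-0.08 -0.059 0.014 -0.43 0.38 -0.09; -0.089 -0.065 0.006 -0.36 0.46 -0.08; -0.098 -0.071 -0.002 -0.28 0.54 -0.08; -0.108 -0.077 -0.01 -0.2 0.62 -0.07; -0.117 -0.082 -0.018 -0.12 0.69 -0.06;
```

Request:
send_rows(series="-0.3 -0.005 -0.009 0.006 -0.11 0.01 -0.01; -0.3 -0.01 -0.018 0.011 -0.22 0.02 -0.02; -0.3 -0.015 -0.027 0.017 -0.33 0.04 -0.02; -0.3 -0.02 -0.036 0.022 -0.44 0.05 -0.03; -0.3 -0.033 -0.04 0.022 -0.455 0.11 -0.05; -0.3 -0.046 -0.045 0.022 -0.47 0.18 -0.065; -0.3 -0.058 -0.05 0.022 -0.49 0.24 -0.08; -0.3 -0.071 -0.054 0.022 -0.51 0.3 -0.1; -0.3 -0.083 -0.061 0.014 -0.41 0.4 -0.09; -0.3 -0.094 -0.068 0.006 -0.31 0.5 -0.08; -0.3 -0.106 -0.075 -0.01 -0.21 0.6 -0.07; -0.3 -0.117 -0.082 -0.018 -0.12 0.69 -0.06")

```text
clock: 17.65
eef_pos: [0.4553, -0.101, 0.1828]
tool_rot: [0.007, 0.993, -0.089, 0.081]
contact_force: [-0.6, 0.4, 0.2]
opening: 0.645
```

```bash
python3 s2.py "[(-.245,-.05,.12,8,0,0,2),(-.245,-.05,.035,8,0,0,3),(-.13,-.04,.035,12,0,0,12)]"; python3 rows.py "[(-.245,-.05,.12,8,0,0,2),(-.245,-.05,.035,8,0,0,2)]"; python3 path3.py -.245 -.05 .12 8 0 1
```

```text
(-0.245, -0.05, 0.12, 8, 0, 0, 2) [-0.37  0.28  0.6   2.26 -0.36  0.54  2.03] 0.0 0.0 rot/row 5.1
(-0.245, -0.05, 0.035, 8, 0, 0, 3) [-0.19  0.45  0.4   2.3  -0.59  0.34  2.25] 0.0 0.0 rot/row 0.0
(-0.13, -0.04, 0.035, 12, 0, 0, 12) [-0.2   0.55  0.39  2.1  -0.61  0.38  2.2 ] 0.0 0.0 rot/row 0.3
-0.0 -0.0 -0.031 0.09 0.01 -0.0; -0.001 -0.0 -0.063 0.18 0.02 -0.01; 
-0.001 -0.0 -0.105 0.18 0.02 -0.01; -0.001 -0.0 -0.148 0.18 0.02 -0.01; 
[-0.682  0.15   0.782  2.236  0.101  0.624  1.564] cup [-0.2441 -0.0495  0.1828] F [-0.6  0.4  0.2] 17.65
rotdeg 10.240112646253218
-1 -0.0009 -0.0004 -0.0628 0.177 0.02 -0.008 | cup [-0.245 -0.05   0.12 ] z [ 0.14 -0.   -0.99] y [ 0.03  1.   -0.  ] q [-0.46  0.28  0.63  2.26 -0.17  0.54  1.84] 0.005
```

Request:
send_rows(series="-0.3 -0.001 0 -0.031 0.09 0.01 -0.004; -0.3 -0.001 0 -0.063 0.177 0.02 -0.008; -0.3 -0.001 0 -0.105 0.177 0.02 -0.008; -0.3 -0.001 0 -0.147 0.177 0.02 -0.008; -0.3 -0.001 0 -0.147 0.177 0.02 -0.008")

```text
clock: 18.27
eef_pos: [0.4522, -0.1017, 0.0338]
tool_rot: [0.019, 0.998, -0.003, 0.068]
contact_force: [-0.2, -1.0, 0.1]
opening: 0.65
```

```bash
python3 path3.py -.13 -.04 .035 12 0 8; python3 look.py m10
```

```text
[-0.192  0.448  0.402  2.304 -0.585  0.338  2.241] cup [-0.2472 -0.0503  0.0338] F [-0.2 -1.   0.1] 18.275
rotdeg 4.249334835200587
-1 0.0147 0.0008 0.0002 0.0 -0.009 0.0 | cup [-0.233 -0.049  0.034] z [ 0.14 -0.01 -0.99] y [ 0.04  1.   -0.  ] q [-0.19  0.46  0.4   2.28 -0.59  0.34  2.24] 0.0
-1 0.0294 0.0016 0.0003 0.0 -0.019 0.001 | cup [-0.218 -0.048  0.034] z [ 0.15 -0.01 -0.99] y [ 0.04  1.   -0.  ] q [-0.2   0.47  0.4   2.25 -0.59  0.35  2.23] 0.0
-1 0.044 0.0023 0.0005 0.0 -0.028 0.001 | cup [-0.203 -0.046  0.034] z [ 0.16 -0.01 -0.99] y [ 0.04  1.   -0.  ] q [-0.2   0.48  0.39  2.23 -0.6   0.35  2.23] 0.0
-1 0.0587 0.0031 0.0006 0.0 -0.037 0.002 | cup [-0.189 -0.045  0.034] z [ 0.17 -0.01 -0.99] y [ 0.04  1.   -0.  ] q [-0.2   0.5   0.39  2.2  -0.6   0.36  2.22] 0.0
-1 0.0734 0.0039 0.0008 0.0 -0.046 0.002 | cup [-0.174 -0.044  0.035] z [ 0.18 -0.01 -0.98] y [ 0.04  1.   -0.  ] q [-0.2   0.51  0.39  2.18 -0.6   0.36  2.22] 0.0
-1 0.0881 0.0047 0.0009 0.0 -0.056 0.003 | cup [-0.159 -0.043  0.035] z [ 0.19 -0.01 -0.98] y [ 0.04  1.   -0.  ] q [-0.2   0.52  0.39  2.15 -0.61  0.37  2.21] 0.0
-1 0.1028 0.0055 0.0011 0.0 -0.065 0.003 | cup [-0.145 -0.041  0.035] z [ 0.2  -0.01 -0.98] y [ 0.04  1.   -0.  ] q [-0.2   0.54  0.39  2.12 -0.61  0.37  2.21] 0.0
-1 0.1175 0.0062 0.0012 0.0 -0.074 0.003 | cup [-0.13  -0.04   0.035] z [ 0.21 -0.01 -0.98] y [ 0.03  1.   -0.  ] q [-0.2   0.55  0.39  2.1  -0.61  0.38  2.2 ] 0.0
```

View pics/m10.png

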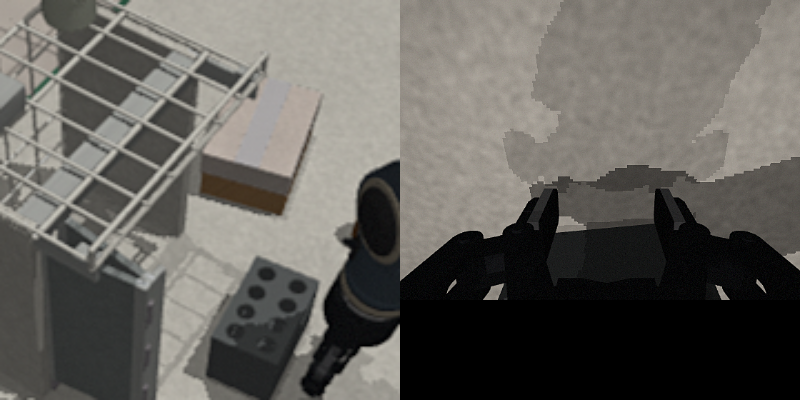

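Request:
send_rows(series="-0.3 0.014 0.001 0 0 -0.009 0; -0.3 0.028 0.002 0 0 -0.018 0; -0.3 0.042 0.003 0 0 -0.027 0; -0.3 0.056 0.004 0 0 -0.036 0; -0.3 0.07 0.005 0 0 -0.045 0; -0.3 0.084 0.006 0 0 -0.054 0; -0.3 0.098 0.007 0 0 -0.063 0; -0.3 0.11 0.008 0 0 -0.07 0; -0.3 0.12 0.0085 0 0 -0.074 0; -0.3 0.12 0.0085 0 0 -0.074 0")

```text
clock: 19.62
eef_pos: [0.5764, -0.0933, 0.037]
tool_rot: [0.018, 0.994, -0.003, 0.11]
contact_force: [-0.2, -0.4, -0.0]
opening: 0.649
```

```bash
python3 path3.py -.16 -.04 .035 12 0 1; python3 rackfit.py r2 scene,side .62 -.1 -.03; python3 look.py m11
```

```text
[-0.208  0.552  0.389  2.089 -0.618  0.375  2.199] cup [-0.1233 -0.0376  0.037 ] F [-0.2 -0.4 -0. ] 19.625
rotdeg 0.6145719662939564
-1 -0.0367 -0.0011 -0.002 0.002 0.01 0.002 | cup [-0.16  -0.04   0.035] z [ 0.21 -0.01 -0.98] y [ 0.03  1.   -0.  ] q [-0.19  0.52  0.37  2.16 -0.62  0.34  2.23] 0.0
scene 0.76 [296.5, 183.5, 33.4, 54.2] 1218
side 0.59 [220.4, 154.8, 41.5, 43.6] 818
['scene', 'side'] [ 0.6288 -0.1005  0.0277] 2005 cup [-0.0707 -0.043 ] yaw rel 0.063
['scene'] [ 0.6331 -0.1004  0.4347] 666 cup [-0.0664 -0.0427] yaw rel 0.47
['side'] [ 0.612  -0.1043 -0.4063] 910 cup [-0.0874 -0.0474] yaw rel -0.371
```

View pics/r2.png

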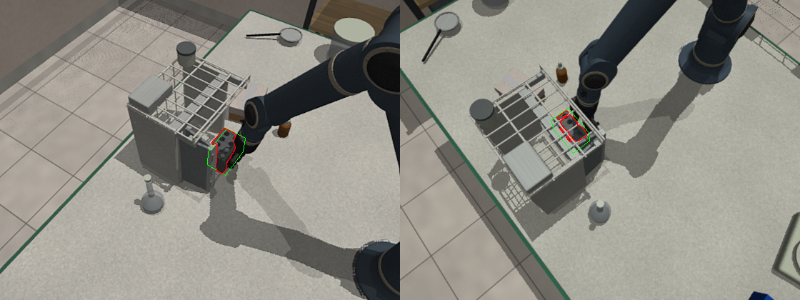

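View pics/m11.png

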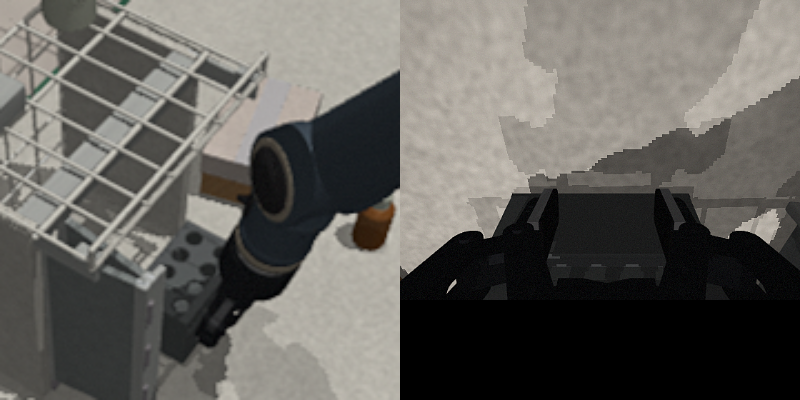

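```bash
cp pics/m11.png /dev/null; W="[(-.16,-.037,.04,12,0,0,2),(-.2,-.037,.2,10,-8,0,4),(-.19,-.02,.22,30,-30,0,5),(-.15,-.01,.22,45,-25,0,5),(-.155,-.035,.18,44,0,0,6),(-.165,-.037,.12,40,0,0,4),(-.165,-.037,.045,38,0,0,4),(-.1,-.032,.045,40,0,0,6),(.02,-.024,.045,43,0,0,12)]"; python3 s2.py "$W"; python3 rows.py "$W"
```

```text
(-0.16, -0.037, 0.04, 12, 0, 0, 2) [-0.21  0.51  0.39  2.16 -0.62  0.35  2.21] 0.0 0.0 rot/row 0.3
(-0.2, -0.037, 0.2, 10, -8, 0, 4) [-0.78  0.23  0.92  2.14 -0.1   0.67  1.74] 0.0 0.0 rot/row 2.0
(-0.19, -0.02, 0.22, 30, -30, 0, 5) [-1.44  0.34  1.29  2.37  0.76  0.27  0.87] 0.069 8.3 rot/row 6.0
(-0.15, -0.01, 0.22, 45, -25, 0, 5) [-1.04  0.2   0.96  2.43  2.03  0.33 -0.39] 0.011 2.3 rot/row 3.1
(-0.155, -0.035, 0.18, 44, 0, 0, 6) [ 0.11  0.19 -0.04  2.39  3.39  0.21 -1.75] 0.027 2.8 rot/row 4.2
(-0.165, -0.037, 0.12, 40, 0, 0, 4) [ 0.12  0.3   0.01  2.42  3.37  0.28 -1.72] 0.0 0.0 rot/row 1.0
(-0.165, -0.037, 0.045, 38, 0, 0, 4) [ 0.08  0.49  0.05  2.43  3.32  0.44 -1.67] 0.0 0.0 rot/row 0.5
(-0.1, -0.032, 0.045, 40, 0, 0, 6) [ 0.06  0.54  0.05  2.31  3.3   0.41 -1.68] 0.0 0.0 rot/row 0.3
(0.02, -0.024, 0.045, 43, 0, 0, 12) [ 0.04  0.64  0.05  2.07  3.28  0.33 -1.7 ] 0.0 0.0 rot/row 0.3
-0.018 0.001 0.002 0.0 0.0 0.0; -0.035 0.002 0.003 0.0 0.01 0.0; 
-0.045 0.002 0.043 -0.03 0.02 0.0; -0.055 0.003 0.083 -0.07 0.03 0.0; -0.065 0.003 0.123 -0.1 0.04 0.0; -0.075 0.004 0.163 -0.14 0.
[... 807 characters left out ...]
.04 0.002 0.027 -0.02 -0.45 0.0; -0.04 0.002 0.008 -0.02 -0.44 0.0; 
-0.029 0.003 0.008 -0.02 -0.45 0.0; -0.018 0.003 0.008 -0.02 -0.46 0.0; -0.008 0.004 0.008 -0.02 -0.46 0.0; 0.003 0.004 0.008 -0.02 -0.47 0.0; 0.014 0.005 0.008 -0.02 -0.47 0.0; 0.025 0.005 0.008 -0.02 -0.48 0.0; 
0.035 0.005 0.008 -0.02 -0.48 0.0; 0.045 0.006 0.008 -0.02 -0.49 0.0; 0.055 0.006 0.008 -0.02 -0.49 0.0; 0.065 0.006 0.008 -0.02 -0.5 0.0; 0.075 0.007 0.008 -0.02 -0.5 0.0; 0.085 0.007 0.008 -0.02 -0.51 0.0; 0.095 0.007 0.008 -0.02 -0.51 0.0; 0.105 0.008 0.008 -0.02 -0.51 0.0; 0.115 0.008 0.008 -0.02 -0.52 0.0; 0.125 0.008 0.008 -0.02 -0.52 0.0; 0.135 0.009 0.008 -0.02 -0.53 0.0; 0.145 0.009 0.008 -0.02 -0.53 0.0;
```

```bash
for y in -.05 -.1 -.15; do for z in .2 .24; do for t in 20 28; do for l in -32 -40; do echo "== $y $z $t $l"; python3 s2.py "[(-.16,-.037,.04,12,0,0,2),(-.2,-.037,.14,10,-5,0,3),(-.2,$y,$z,10,-20,0,4),(-.19,$y,$z,$t,$l,0,4),(-.15,$y,$z,44,$l+4,0,5),(-.15,-.05,.2,46,-12,0,5),(-.155,-.037,.17,44,0,0,4),(-.165,-.037,.12,40,0,0,4),(-.165,-.037,.045,38,0,0,4)]" | awk '{n=split($0,a,"]"); print a[1]"]"a[2]}' | sed 's/rot.row//' | sed -n '4,8p'; done; done; done; done
```

```text
== -.05 .2 20 -32
(-0.19, -0.05, 0.2, 20, -32, 0, 4) [-1.23  0.46  1.29  2.28  0.3   0.37  1.34] 0.01 1.2  4.0
(-0.15, -0.05, 0.2, 44, -28, 0, 5) [-1.12  0.33  1.21  2.45  1.09  0.37  0.57] 0.131 26.3  4.8
(-0.15, -0.05, 0.2, 46, -12, 0, 5) [-0.08  0.16  0.11  2.41  2.47  0.27 -0.8 ] 0.007 2.7  3.2
(-0.155, -0.037, 0.17, 44, 0, 0, 4) [ 0.42  0.23 -0.33  2.38  3.11  0.22 -1.45] 0.0 0.0  3.1
(-0.165, -0.037, 0.12, 40, 0, 0, 4) [ 0.36  0.32 -0.27  2.4   3.07  0.26 -1.39] 0.0 0.0  1.0
== -.05 .2 20 -40
(-0.19, -0.05, 0.2, 20, -40, 0, 4) [-1.28  0.59  1.29  2.3   0.37  0.35  1.24] 0.025 2.9  5.7
(-0.15, -0.05, 0.2, 44, -36, 0, 5) [-1.14  0.65  1.02  2.45  1.29  0.42  0.35] 0.109 31.4  4.8
(-0.15, -0.05, 0.2, 46, -12, 0, 5) [-0.14  0.16  0.2   2.41  2.66  0.27 -1.02] 0.006 3.9  4.8
(-0.155, -0.037, 0.17, 44, 0, 0, 4) [ 0.32  0.22 -0.21  2.39  3.23  0.23 -1.57] 0.0 0.0  3.1
(-0.165, -0.037, 0.12, 40, 0, 0, 4) [ 0.27  0.31 -0.16  2.41  3.19  0.27 -1.52] 0.0 0.0  1.0
== -.05 .2 28 -32
(-0.19, -0.05, 0.2, 28, -32, 0, 4) [-1.3   0.47  1.29  2.38  0.43  0.21  1.22] 0.049 6.3  5.5
(-0.15, -0.05, 
[... 9848 characters left out ...]
  0.27 -1.02] 0.0 0.0  3.2
(-0.155, -0.037, 0.17, 44, 0, 0, 4) [ 0.31  0.22 -0.21  2.39  3.23  0.23 -1.57] 0.0 0.0  3.1
(-0.165, -0.037, 0.12, 40, 0, 0, 4) [ 0.26  0.31 -0.16  2.41  3.19  0.27 -1.53] 0.0 0.0  1.0
== -.15 .24 28 -40
(-0.19, -0.15, 0.24, 28, -40, 0, 4) [-1.21  0.44  1.29  2.38  0.94  0.21  0.97] 0.093 11.8  6.8
(-0.15, -0.15, 0.24, 44, -36, 0, 5) [-0.58  0.18  0.77  2.41  2.31  0.38 -0.4 ] 0.015 5.6  3.3
(-0.15, -0.05, 0.2, 46, -12, 0, 5) [-0.26  0.16  0.33  2.42  2.82  0.26 -1.12] 0.0 0.0  4.8
(-0.155, -0.037, 0.17, 44, 0, 0, 4) [ 0.21  0.21 -0.09  2.4   3.33  0.23 -1.68] 0.0 0.0  3.1
(-0.165, -0.037, 0.12, 40, 0, 0, 4) [ 0.17  0.3  -0.05  2.41  3.3   0.27 -1.65] 0.0 0.0  1.0
```

```bash
W="[(-.16,-.037,.04,12,0,0,1),(-.2,-.037,.14,10,-5,0,2),(-.2,-.05,.24,10,-20,0,3),(-.19,-.05,.24,28,-32,0,6)]"; python3 s2.py "$W"; python3 rows.py "$W"
```

```text
(-0.16, -0.037, 0.04, 12, 0, 0, 1) [-0.21  0.51  0.39  2.16 -0.62  0.35  2.21] 0.0 0.0 rot/row 0.5
(-0.2, -0.037, 0.14, 10, -5, 0, 2) [-0.59  0.32  0.77  2.19 -0.3   0.55  1.92] 0.0 0.0 rot/row 2.7
(-0.2, -0.05, 0.24, 10, -20, 0, 3) [-1.07  0.22  1.15  2.12  0.2   0.74  1.48] 0.0 0.0 rot/row 5.0
(-0.19, -0.05, 0.24, 28, -32, 0, 6) [-1.36  0.18  1.29  2.33  0.98  0.46  0.75] 0.012 1.4 rot/row 3.7
-0.035 0.002 0.003 0.0 0.01 0.0; 
-0.055 0.003 0.053 -0.04 0.03 0.0; -0.075 0.004 0.103 -0.08 0.04 0.0; 
-0.075 -0.001 0.136 -0.17 0.04 -0.0; -0.075 -0.005 0.17 -0.26 0.04 -0.0; -0.076 -0.009 0.203 -0.35 0.04 -0.0; 
-0.074 -0.01 0.203 -0.38 -0.01 0.01; -0.072 -0.01 0.203 -0.42 -0.06 0.02; -0.071 -0.01 0.203 -0.46 -0.11 0.04; -0.069 -0.01 0.203 -0.49 -0.16 0.05; -0.067 -0.01 0.203 -0.53 -0.21 0.06; -0.066 -0.01 0.203 -0.56 -0.26 0.08;
```

Request:
send_rows(series="-0.3 -0.035 0.002 0.003 0 0.01 0; -0.3 -0.055 0.003 0.053 -0.04 0.03 0; -0.3 -0.075 0.004 0.103 -0.08 0.04 0; -0.3 -0.075 -0.001 0.136 -0.17 0.04 0; -0.3 -0.075 -0.005 0.17 -0.26 0.04 0; -0.3 -0.076 -0.009 0.203 -0.35 0.04 0; -0.3 -0.074 -0.01 0.203 -0.38 -0.01 0.01; -0.3 -0.072 -0.01 0.203 -0.42 -0.06 0.02; -0.3 -0.071 -0.01 0.203 -0.46 -0.11 0.04; -0.3 -0.069 -0.01 0.203 -0.49 -0.16 0.05; -0.3 -0.067 -0.01 0.203 -0.53 -0.21 0.06; -0.3 -0.066 -0.01 0.203 -0.56 -0.26 0.08")

```text
clock: 21.42
eef_pos: [0.509, -0.1032, 0.2396]
tool_rot: [-0.051, 0.932, -0.269, 0.237]
contact_force: [0.4, -0.7, -0.6]
opening: 0.648
```

```bash
cd .;python3 path3.py -.16 -.04 .24 44 0 1|head -1; W="[(-.16,-.05,.24,44,-28,0,5),(-.15,-.05,.2,46,-12,0,4),(-.155,-.037,.18,45,0,0,3)]"; python3 s2.py "$W"; python3 rows.py "$W"; python3 rackfit.py r3 scene,side .63 -.1 -.03; python3 look.py m12
```

```text
[-1.336  0.162  1.274  2.33   1.003  0.477  0.73 ] cup [-0.1904 -0.0499  0.2396] F [ 0.4 -0.7 -0.6] 21.425
(-0.16, -0.05, 0.24, 44, -28, 0, 5) [-1.15  0.14  1.14  2.44  2.06  0.33 -0.28] 0.0 0.0 rot/row 3.3
(-0.15, -0.05, 0.2, 46, -12, 0, 4) [-0.38  0.16  0.47  2.42  2.92  0.25 -1.22] 0.0 0.0 rot/row 4.0
(-0.155, -0.037, 0.18, 45, 0, 0, 3) [ 0.1   0.19  0.03  2.4   3.44  0.24 -1.8 ] 0.0 0.0 rot/row 4.0
0.006 -0.0 0.0 0.01 -0.05 0.03; 0.012 -0.0 0.0 0.02 -0.1 0.05; 0.018 -0.001 0.0 0.03 -0.15 0.08; 0.024 -0.001 0.0 0.05 -0.19 0.11; 0.03 -0.001 0.0 0.06 -0.24 0.14; 
0.033 -0.001 -0.01 0.13 -0.26 0.13; 0.035 -0.001 -0.02 0.19 -0.27 0.13; 0.038 -0.001 -0.03 0.26 -0.28 0.12; 0.04 -0.002 -0.04 0.33 -0.29 0.11; 
0.039 0.003 -0.046 0.4 -0.29 0.1; 0.037 0.007 -0.053 0.47 -0.29 0.09; 0.036 0.012 -0.06 0.54 -0.29 0.08; 
scene 0.58 [296.3, 178.7, 43.9, 61.4] 1634
side 0.93 [212.0, 153.1, 50.4, 46.9] 1034
['scene', 'side'] [ 0.629  -0.102  -0.0066] 1409 cup [-0.0705 -0.0445] yaw rel 0.028
['scene'] [ 0.6298 -0.1016 -0.002 ] 520 cup [-0.0697 -0.044 ] yaw rel 0.033
['side'] [ 0.615  -0.1131 -0.2496] 765 cup [-0.084  -0.0561] yaw rel -0.215
```

View pics/m12.png

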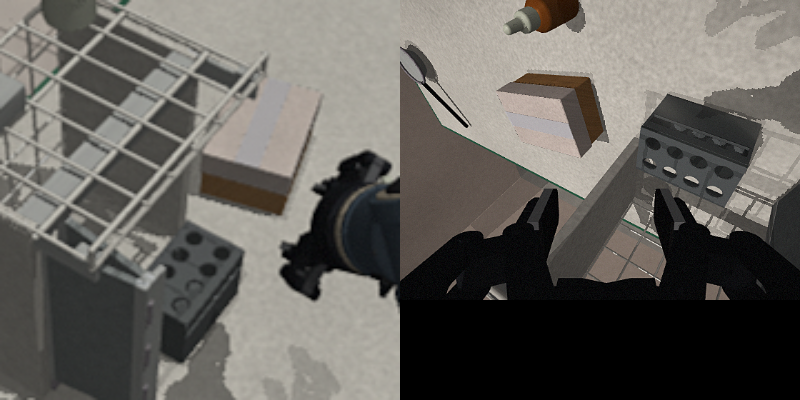

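Request:
send_rows(series="-0.3 0.006 0 0 0.01 -0.05 0.03; -0.3 0.012 0 0 0.02 -0.1 0.05; -0.3 0.018 0 0 0.03 -0.15 0.08; -0.3 0.024 0 0 0.05 -0.19 0.11; -0.3 0.028 0 0 0.06 -0.24 0.14; -0.3 0.028 0 -0.01 0.13 -0.26 0.13; -0.3 0.028 0 -0.02 0.19 -0.27 0.13; -0.3 0.028 0 -0.03 0.26 -0.28 0.12; -0.3 0.028 0 -0.04 0.33 -0.29 0.11; -0.3 0.028 0.003 -0.046 0.4 -0.29 0.1; -0.3 0.028 0.007 -0.053 0.47 -0.29 0.09; -0.3 0.03 0.012 -0.06 0.54 -0.29 0.08")

```text
clock: 23.22
eef_pos: [0.5398, -0.0922, 0.1801]
tool_rot: [0.017, 0.924, -0.006, 0.382]
contact_force: [-0.5, 1.6, -0.6]
opening: 0.647
```

```bash
cd .;python3 path3.py -.17 -.04 .1 38 0 1|head -1; W="[(-.17,-.039,.12,40,0,0,3),(-.17,-.039,.045,38,0,0,3)]"; python3 s2.py "$W"; python3 rows.py "$W"; python3 rackfit.py r4 scene,side .63 -.1 -.03; python3 look.py m13
```

```text
[ 0.106  0.181  0.025  2.412  3.435  0.244 -1.794] cup [-0.16   -0.0378  0.1801] F [-0.5  1.6 -0.6] 23.225
(-0.17, -0.039, 0.12, 40, 0, 0, 3) [ 0.09  0.3   0.05  2.43  3.41  0.29 -1.76] 0.0 0.0 rot/row 1.7
(-0.17, -0.039, 0.045, 38, 0, 0, 3) [ 0.05  0.49  0.09  2.44  3.36  0.46 -1.71] 0.0 0.0 rot/row 0.7
-0.003 -0.0 -0.02 0.0 0.03 0.0; -0.007 -0.001 -0.04 0.0 0.06 0.0; -0.01 -0.001 -0.06 0.0 0.09 0.0; 
-0.01 -0.001 -0.085 0.0 0.1 0.0; -0.01 -0.001 -0.11 0.0 0.11 0.0; -0.01 -0.001 -0.135 0.0 0.12 0.0; 
scene 0.88 [297.0, 180.8, 41.4, 60.2] 1644
side 0.59 [218.9, 152.4, 44.5, 49.9] 858
['scene', 'side'] [ 0.6269 -0.1008  0.003 ] 1577 cup [-0.0726 -0.0434] yaw rel 0.038
['scene'] [ 0.6142 -0.1036  0.3696] 443 cup [-0.0852 -0.0466] yaw rel 0.405
['side'] [ 0.6047 -0.1127 -0.4258] 852 cup [-0.0943 -0.0561] yaw rel -0.391
```

View pics/m13.png

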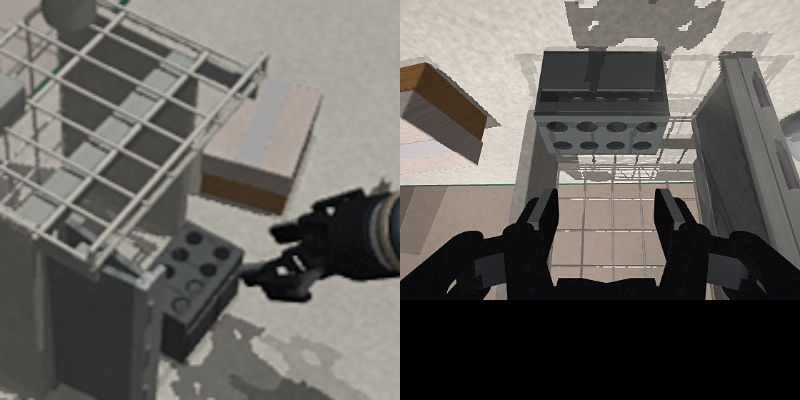

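Request:
send_rows(series="-0.3 -0.003 -0.001 -0.03 0 0.04 0; -0.3 -0.007 -0.002 -0.06 0 0.09 0; -0.3 -0.008 -0.003 -0.085 0 0.1 0; -0.3 -0.008 -0.003 -0.11 0 0.11 0; -0.3 -0.008 -0.003 -0.135 0 0.12 0; -0.3 0.004 -0.003 -0.135 0 0.12 0")

```text
clock: 24.28
eef_pos: [0.5424, -0.0933, 0.0431]
tool_rot: [0.014, 0.946, -0.008, 0.324]
contact_force: [-0.2, -0.4, 0.5]
opening: 0.654
```

```bash
W="[(-.1,-.037,.042,40,0,0,5),(-.03,-.03,.042,42,0,0,6)]"; python3 path3.py -.1 -.037 .045 40 0 1|head -1; python3 s2.py "$W"; python3 rows.py "$W"; python3 look.py m14
```

```text
[ 0.058  0.497  0.076  2.413  3.332  0.433 -1.689] cup [-0.1574 -0.0388  0.0431] F [-0.2 -0.4  0.5] 24.275
(-0.1, -0.037, 0.042, 40, 0, 0, 5) [ 0.06  0.55  0.07  2.31  3.33  0.42 -1.7 ] 0.0 0.0 rot/row 0.4
(-0.03, -0.03, 0.042, 42, 0, 0, 6) [ 0.04  0.61  0.06  2.17  3.31  0.38 -1.71] 0.0 0.0 rot/row 0.3
0.011 -0.0 -0.0 0.0 -0.01 -0.0; 0.023 -0.0 -0.0 0.0 -0.02 -0.0; 0.034 -0.0 -0.001 0.0 -0.02 -0.0; 0.046 -0.0 -0.001 0.0 -0.03 -0.0; 0.057 -0.0 -0.001 0.01 -0.04 -0.0; 
0.069 0.001 -0.001 0.01 -0.04 -0.0; 0.081 0.001 -0.001 0.0 -0.05 -0.0; 0.093 0.002 -0.001 0.0 -0.06 -0.0; 0.104 0.003 -0.001 0.0 -0.06 -0.0; 0.116 0.004 -0.001 0.0 -0.07 -0.0; 0.128 0.004 -0.001 0.0 -0.07 -0.0;
```

View pics/m14.png

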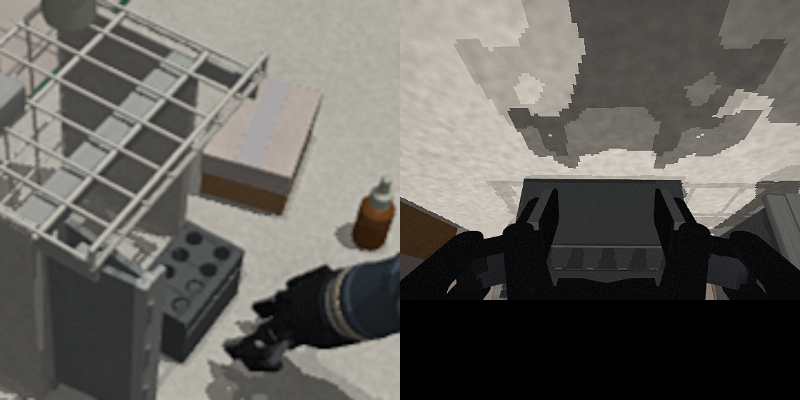

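Request:
send_rows(series="-0.3 0.012 0 -0.001 0 -0.01 0; -0.3 0.024 0 -0.001 0 -0.02 0; -0.3 0.036 0.001 -0.002 0 -0.025 0; -0.3 0.048 0.002 -0.003 0 -0.03 0; -0.3 0.06 0.003 -0.003 0 -0.04 0; -0.3 0.072 0.004 -0.003 0 -0.045 0; -0.3 0.084 0.005 -0.003 0 -0.05 0; -0.3 0.096 0.006 -0.003 0 -0.055 0; -0.3 0.108 0.007 -0.003 0 -0.06 0; -0.3 0.118 0.008 -0.003 0 -0.065 0")

```text
clock: 25.62
eef_pos: [0.662, -0.0863, 0.0418]
tool_rot: [0.016, 0.934, -0.007, 0.357]
contact_force: [-0.5, 0.5, -1.1]
opening: 0.657
```

```bash
W="[(.015,-.022,.04,43,0,0,5)]"; python3 path3.py .015 -.022 .04 43 0 1; python3 s2.py "$W"; python3 rows.py "$W"; python3 look.py m15
```

```text
[ 0.023  0.601  0.07   2.192  3.298  0.385 -1.706] cup [-0.0381 -0.0276  0.0418] F [-0.5  0.5 -1.1] 25.625
rotdeg 1.2055339340378166
-1 0.0532 0.0038 -0.0018 0.002 -0.021 -0.0 | cup [ 0.015 -0.022  0.04 ] z [ 0.68 -0.02 -0.73] y [ 0.03  1.   -0.  ] q [ 0.02  0.65  0.06  2.08  3.29  0.35 -1.72] 0.0
(0.015, -0.022, 0.04, 43, 0, 0, 5) [ 0.02  0.65  0.06  2.08  3.29  0.35 -1.72] 0.0 0.0 rot/row 0.2
0.011 0.001 -0.0 0.0 -0.0 -0.0; 0.021 0.002 -0.001 0.0 -0.01 -0.0; 0.032 0.002 -0.001 0.0 -0.01 -0.0; 0.043 0.003 -0.001 0.0 -0.02 -0.0; 0.053 0.004 -0.002 0.0 -0.02 -0.0;
```

View pics/m15.png

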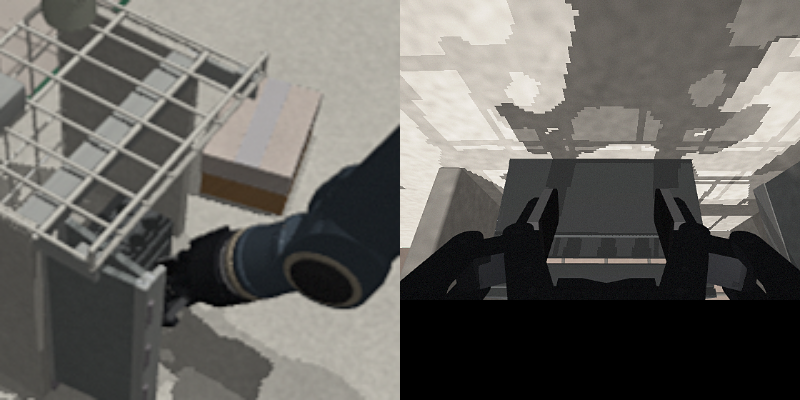

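Request:
send_rows(series="-0.3 0.011 0.001 0 0 -0.004 0; -0.3 0.022 0.002 0 0 -0.008 0; -0.3 0.033 0.002 -0.001 0 -0.012 0; -0.3 0.044 0.003 -0.001 0 -0.016 0; -0.3 0.053 0.004 -0.002 0 -0.02 0; -0.3 0.053 0.004 -0.002 0 -0.02 0")

```text
clock: 26.48
eef_pos: [0.7152, -0.0821, 0.04]
tool_rot: [0.015, 0.93, -0.007, 0.366]
contact_force: [-0.8, -0.4, -0.1]
opening: 0.65
```

```bash
python3 path3.py .015 -.022 .04 43 0 1;python3 look.py m16; python3 - <<'E'
from rig import robot
from h import *
from plan import inv,Ro
s=robot.read_state();c=robot.read_camera("wrist")
import cv2
cv2.imwrite("pics/w1.png",cv2.resize(c["img"][:,:,::-1],(800,600)))
M=np.array(c["mount"]);print(np.round(M,3).tolist())
T=np.eye(4);T[:3,:3]=Ro.from_quat(s["tool_rot"]).as_matrix();T[:3,3]=s["eef_pos"]
W=T@M;c["R"]=W[:3,:3].T;c["t"]=-W[:3,:3].T@W[:3,3]
np.savez("w1.npz",K=c["intrinsics"],R=c["R"],t=c["t"])
print("cam cup",inv(W[:3,3]))
E
```

```text
[ 0.011  0.651  0.068  2.083  3.29   0.346 -1.714] cup [ 0.015  -0.0216  0.04  ] F [-0.8 -0.4 -0.1] 26.475
rotdeg 0.12758065634303925
-1 0.0 -0.0004 0.0 0.002 -0.0 -0.001 | cup [ 0.015 -0.022  0.04 ] z [ 0.68 -0.02 -0.73] y [ 0.03  1.   -0.  ] q [ 0.02  0.65  0.06  2.08  3.29  0.35 -1.72] 0.0
[[0.0, -0.957, -0.291, 0.075], [1.0, 0.0, -0.0, -0.0], [0.0, -0.291, 0.957, -0.126], [0.0, 0.0, 0.0, 1.0]]
cam cup [-0.12645884 -0.02172809  0.08078728]
```

View pics/w1.png

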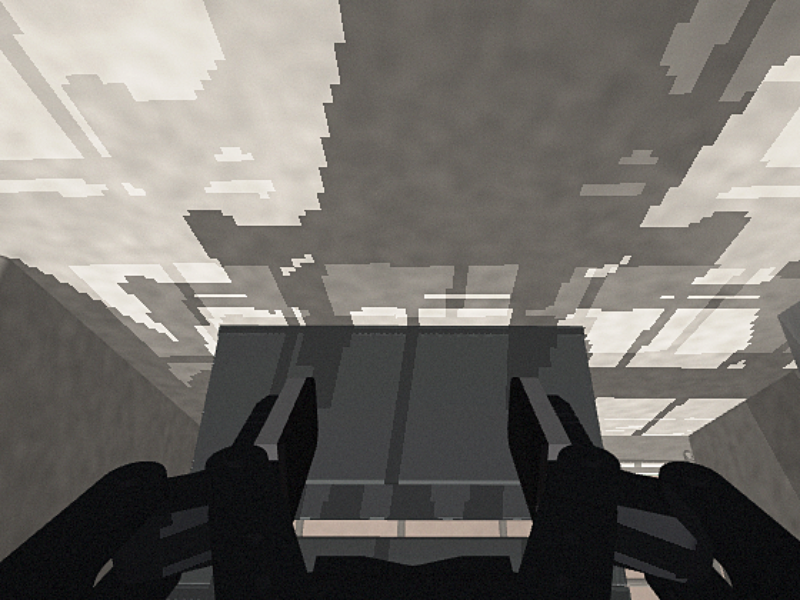

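View pics/m16.png

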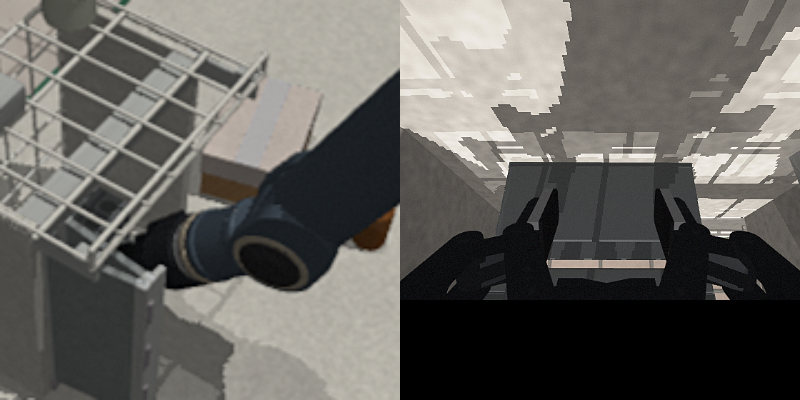

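```bash
python3 - <<'E'
from h import *
from plan import inv
d=np.load("w1.npz");c=dict(intrinsics=d["K"],R=d["R"],t=d["t"])
for n,u,v in [("rackL",219,326),("rackR",583,327),("wallR1",10,262),("wallR2",195,422),("wallR3",120,357),("wallL1",690,436),("wallL2",742,403)]:
    print(n,np.round(inv(onz(c,(v*.7,u*.7),0)),4))
E
```

```text
rackL [ 0.0305 -0.0856  0.    ]
rackR [0.0306 0.0347 0.    ]
wallR1 [-0.0069 -0.1304  0.    ]
wallR2 [ 0.1356 -0.1305  0.    ]
wallR3 [ 0.0559 -0.1304  0.    ]
wallL1 [0.1581 0.1276 0.    ]
wallL2 [0.1051 0.1272 0.    ]
```

Request:
send_rows(series="-0.3 -0.012 0 0.001 0 0 0; -0.3 -0.03 0 0.002 0 0.01 0; -0.3 -0.055 0 0.003 0 0.02 0; -0.3 -0.08 -0.001 0.003 0 0.03 0; -0.3 -0.105 -0.001 0.003 0 0.05 0; -0.3 -0.13 -0.001 0.01 0 0.06 0; -0.3 -0.15 -0.002 0.03 0 0.06 0; -0.3 -0.165 -0.002 0.06 0 0.05 0; -0.3 -0.17 -0.002 0.09 0 0.04 0; -0.3 -0.17 -0.002 0.12 0 0.02 0; -0.3 -0.17 -0.002 0.13 0 0.01 0")

```text
clock: 28.0
eef_pos: [0.5431, -0.0849, 0.1718]
tool_rot: [0.017, 0.932, -0.007, 0.363]
contact_force: [0.4, -0.2, -0.4]
opening: 0.647
```

```bash
python3 path3.py -.16 -.022 .18 44 0 1;python3 - <<'E'
from rig import robot
from h import *
from plan import inv,Ro
import cv2
s=robot.read_state();c=robot.read_camera("wrist")
cv2.imwrite("pics/w2.png",cv2.resize(c["img"][:,:,::-1],(800,600)))
M=np.array(c["mount"])
T=np.eye(4);T[:3,:3]=Ro.from_quat(s["tool_rot"]).as_matrix();T[:3,3]=s["eef_pos"]
W=T@M;np.savez("w2.npz",K=c["intrinsics"],R=W[:3,:3].T,t=-W[:3,:3].T@W[:3,3])
a=robot.read_camera("scene")
for l in("lead_edge","fold","fold_grip","flask_mid","dropper_mid","carton_mid"):
    r=robot.spot_point(a,l);z=.04 if "mid" in l else .17
    if r: w=onz(a,r[0]["position"],z);print(l,round(r[0]["p"],2),np.round(w,3),"cup",np.round(inv(w),3))
b=robot.read_camera("side")
im=np.hstack([cv2.resize(a["img"][60:300,190:430,::-1],(400,400)),cv2.resize(b["img"][30:270,120:360,::-1],(400,400))]);cv2.imwrite("pics/m17.png",im)
E
```

```text
[-0.104  0.195  0.232  2.401  3.589  0.212 -1.974] cup [-0.1569 -0.0304  0.1718] F [ 0.4 -0.2 -0.4] 28.0
rotdeg 1.4575107534372431
-1 -0.0028 0.0085 0.0082 0.0 -0.025 0.001 | cup [-0.16  -0.022  0.18 ] z [ 0.69 -0.02 -0.72] y [ 0.03  1.   -0.  ] q [-0.16  0.17  0.28  2.42  3.52  0.23 -1.92] 0.0
fold 0.85 [0.596 0.05  0.17 ] cup [-0.108  0.106  0.17 ]
fold_grip 0.76 [0.591 0.03  0.17 ] cup [-0.113  0.086  0.17 ]
flask_mid 0.6 [0.723 0.185 0.04 ] cup [0.013 0.245 0.04 ]
dropper_mid 0.49 [ 0.492 -0.312  0.04 ] cup [-0.2   -0.259  0.04 ]
carton_mid 0.78 [ 0.665 -0.35   0.04 ] cup [-0.026 -0.291  0.04 ]
```

View pics/w2.png

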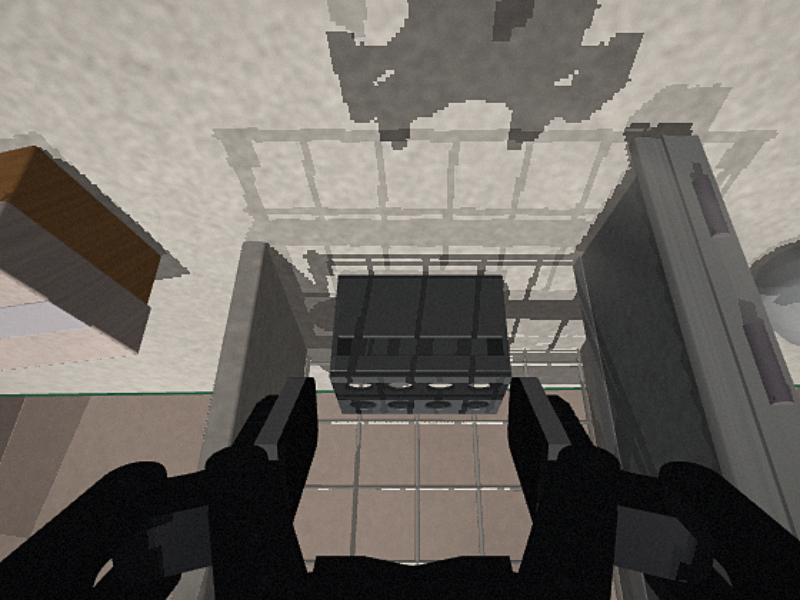

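View pics/m17.png

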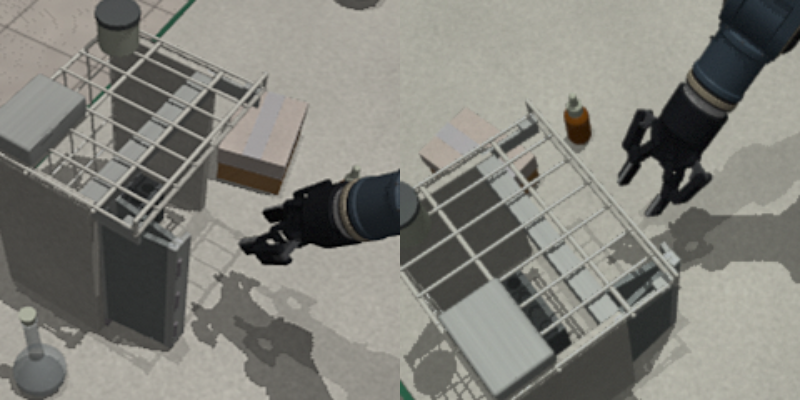

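```bash
python3 - <<'E'
from h import *
from plan import inv
d=np.load("w2.npz");c=dict(intrinsics=d["K"],R=d["R"],t=d["t"])
for n,u,v,z in [("rackL",338,276,0),("rackR",505,275,0),("leaf1",637,170,.012),("leaf2",580,256,.012),("ribL",628,137,.012),("ribR",690,136,.012)]:
    print(n,np.round(inv(onz(c,(v*.7,u*.7),z)),4))
E
```

```text
rackL [ 0.0316 -0.0853  0.    ]
rackR [0.0301 0.0372 0.    ]
leaf1 [-0.0895  0.0879  0.012 ]
leaf2 [-0.011  0.079  0.012]
ribL [-0.1121  0.0753  0.012 ]
ribR [-0.1127  0.1054  0.012 ]
```

```bash
python3 -c "
from rig import robot
print(robot.job_done())"
```

```text
the job is handed in; nothing more can be done
None
```

The door is folded back and the rack stands in the cupboard. I handed the job in at about 28 s, well under the 51 s limit; no verdict was reported.

**Door:** I pushed it back by the rib at the fold until it stopped moving and the force rose to about 14 N. The last wrist picture puts the leaf angle at about 1.46 rad, against a stop of 1.45. My first sweep at the door missed: the open fingers passed in front of the rib without touching it. I repeated it with the gripper shut.

**Rack:** I pushed it in low with both fingers, in two stages, and it stayed upright in every picture.
- **Depth:** its rear face is about 30 mm behind the door line and its front face about 50 mm from the wire back.
- **Squareness:** it measured under 0.1° off at the end of the push, and 0.7° (1.5 mm along its length) in the last picture.
- **Clearance:** it is about 40 mm from both the right wall and the door.

**Bystanders:** the flask, dropper bottle and carton measured 9 mm or less from their first positions. I put that down to measurement scatter, because every contact force I read was from the door. The arm was clear of everything when I handed in.

**Checks that disagreed:** single-camera fits of the rack outline gave wrong angles whenever the arm or shelf blocked the view, so I used the wrist camera instead. The two fixed cameras also differed by a few millimetres, and the right wall measured about 3 mm off where my cupboard position put it.

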